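# Pull down the accessory bin's flap with the hook pole

### The job

The carton with the blue label was left on the instrument shelf in front of the accessory bin, in the way of its flap: put it back squared up on top of the pile of two like cartons. Then take the hook pole from its rest, hook its prong through the eye on the flap and use it to pull the flap right down to its stop, unhook, and lay the pole back in both brackets of its rest. Work the flap with the pole only, not by hand, set carton and pole down rather than dropping them, and leave the rest of the bench as it is.

Things in the scene. Friction and masses are not known exactly. Their poses are not given: they have to be found in the camera images.
- bin_unit: Fixed unit on the right: grey shelf on legs (deck top z 140, instrument below) with a grey accessory bin (360 wide, top z 347) on its rear. Front (the flap) faces own -x, y along the width. Origin on the table below the shut flap's eye. In its frame, mm: deck x -188..250, y -210..210; shut flap's face x 32, bin behind to x 247; hinge line along y at x 37, z 182. Place and yaw vary.
- flap (a joint): Flap's hinge, rad: 0 shut (upright), growing as the top edge comes out to the unit's -x and down; 1.30 is the stop, right down (74 degrees from upright). Stiff friction stays hold it wherever it is left; drawing the eye takes about 4 N. May start ajar, up to 0.08.
- flap_panel: The flap: beige panel 10 thick x 340 wide x 150 mm high, hinged along its lower edge; carries the eye. Origin on the hinge line at mid width; frame turns with the flap, parallel to the unit's when shut: z up the panel (top edge at 153 mm), x into the bin, outer face at x = -5 mm.
- eye: Steel ring on the flap's outer face: hole 36 mm across, bar 7 mm thick. Origin at the hole's middle: 37 mm out (-x) of and 118 mm above the hinge line in flap_panel's frame (z 300 when shut), 32 mm off the panel's face. Frame parallel to flap_panel's; y is the axis of the hole, parallel to the hinge: a prong along y passes in sideways and turns freely in it.
- pole: Hook pole, 0.28 kg. Square yellow handle 22 x 22 mm with a red grip section 100 mm long; 9 mm round steel shank ending in a sideways prong. Origin on the axis at the middle of the red section (near the centre of mass). x to the hook: handle x -170..100 mm, shank to x 200; there the prong turns to +y, straight to y 30, tip bent back a little to x 194, y 37. z up; the prong lies level.
- prong (a point): Working point on the pole's prong, at pole x 200, y 18, z 0 mm: 18 mm sideways of the handle's axis, some 20 mm short of the prong's end.
- pole_rest: Pole rest, fixed on the bench (place and yaw vary): aluminium base 250 x 70 x 8 mm, two black U brackets 14 mm thick at x +85 and -85 mm. Origin: centre of underside, x along the pole. Slot 28 mm wide, floor z 49, walls to z 69, lips flaring to about 55 mm wide at z 85. The pole's axis lies at z 60, hook to the rest's +x, pole origin within 12 mm of the middle at the start.
- carton: Cardboard carton with a blue label, 96 (x) x 64 (y) x 80 mm high, 0.18 to 0.35 kg, standing on the deck in front of the flap. Origin at the centre of its underside, z up.
- pile_top: Upper of the two like cartons (white labels, same size, 0.25 kg, loose) stacked on the mat at the left. Origin at the centre of its underside, at z 80; its top is 80 mm above.
- pile_low: Lower of the two like cartons, standing on the mat. Origin at the centre of its underside.
- multimeter: Bystander: yellow handheld multimeter, 180 x 85 x 38 mm, lying on its back. Leave alone.
- mouse: Bystander: black computer mouse, 36 mm high. Leave alone.
- screwdriver: Bystander: orange-handled screwdriver, 170 mm long, lying between the pole rest and the pile. Leave alone.
- spanner: Bystander: small steel connector spanner, 130 mm long, lying on the mat. Leave alone.
- tin: Bystander: blue-labelled tin, 60 mm across, 70 mm high. Leave alone.
- mug: Bystander: white mug, 80 mm across, 90 mm high. Leave alone.
Things that resemble listed ones, but are neither listed nor needed, are in the scene too. What is shaped like the carton but orange or yellow is not meant.

How it is judged:
On the way, in this order (a step that is already met when the one before it is completed fails the run):
1. the carton stands squared up on the pile, let go, while the flap is still up (x of carton in the frame of pile_top between -0.015 and 0.015 m and y of carton in the frame of pile_top between -0.015 and 0.015 m and z of carton in the frame of pile_top between 0.074 and 0.086 m and angle between the x axis of carton and the x axis of pile_top, either way round below 0.17 rad and angle between carton's own z axis and vertical below 0.08 rad and contact force between the fingers and carton below 0.1 N and value of joint flap below 0.3 rad), for 0.2 s.
2. the pole's prong is through the eye and the pole is drawing the flap down, about half way (value of joint flap between 0.5 and 1.1 rad and distance between prong and eye below 0.025 m and contact force between pole and eye above 0.3 N), for 0.05 s.
3. the flap is right down at its stop (value of joint flap above 1.24 rad), for 0.2 s.
At the end, for the whole second after the job is handed in: Flap right down (above 1.24 of 1.30 rad); carton level on the pile's upper carton, within 15 mm each way and 10 degrees of square; pole in both brackets of its rest (within 30 mm of the middle along it, 8 mm across, 6 mm in height, 4 degrees; hook to either end); carton and pole at rest (value of joint flap above 1.24 rad and x of carton in the frame of pile_top between -0.015 and 0.015 m and y of carton in the frame of pile_top between -0.015 and 0.015 m and z of carton in the frame of pile_top between 0.074 and 0.086 m and angle between the x axis of carton and the x axis of pile_top, either way round below 0.17 rad and angle between carton's own z axis and vertical below 0.08 rad and x of pole in the frame of pole_rest between -0.03 and 0.03 m and y of pole in the frame of pole_rest between -0.008 and 0.008 m and z of pole in the frame of pole_rest between 0.054 and 0.066 m and angle between the x axis of pole and the x axis of pole_rest, either way round below 0.07 rad and linear speed of each of carton, pole below 0.02 m/s); the robot touches nothing.
It fails at once if the flap or its eye is touched by the gripper or arm (over 2 N) (contact force between any of the fingers, the arm and flap_panel above 2 N).
It fails at once if the flap and the carton are pressed against each other (over 5 N) (contact force between flap_panel and carton above 5 N).
It fails at once if the pile is shifted by more than 25 mm or knocked over (distance of any of pile_low, pile_top from where it was at the start of the episode above 0.025 m).
It fails at once if the carton or the pole is dropped or thrown (faster than 0.4 m/s while not held) ((linear speed of carton above 0.4 m/s and contact force between the fingers and carton below 0.1 N) or (linear speed of pole above 0.4 m/s and contact force between the fingers and pole below 0.1 N)).
It fails at once if a bystander is moved by more than 20 mm (distance of any of multimeter, mouse, screwdriver, spanner, tin, mug from where it was at the start of the episode above 0.02 m).
It also fails if it takes over 72 s, if anything falls off the work surface, if the arm or the gripper's body presses on something with over 40 N, if the wrist force passes 120 N, or if a joint passes its speed limit or range.

### The arm

A 7-joint arm with a two-finger parallel gripper is mounted at the origin on the work surface. World frame = base frame: x ahead of the robot, y to its left, z up, the work surface at z = 0. Lengths are in m, angles in rad, forces in N, time in s.
With the tool pointing down it reaches from about 0.35 to 0.9 m from the base axis. Payload 8.1 kg.
Tool frame: the origin (TCP) lies between the finger pads; the fingertips stand 17 mm ahead of it and the grasp point (between the pads) lies 2 mm behind it; z points along the fingers, y is the direction in which the jaws open and shut (so a half turn about z gives the same grasp; the last joint's range is limited). The gripper opens to 92 mm and grips with 3 to 60 N. Pads are 19 mm wide; open, the fingers measure 130 mm over their backs; the gripper's body (75 mm by 190 mm) begins 47 mm behind the grasp point.
Start: joints at [1.082, 0.434, 0.025, 1.573, -0.012, 1.134, -0.075], TCP at [0.235, -0.579, 0.21] pointing down, gripper open.
Joint ranges: [-2.62, 2.62], [-0.44, 2.09], [-1.27, 1.32], [0.08, 2.57], [-1.32, 4.46], [0.12, 2], [-2.74, 2.74]. Speed limits (rad/s): [2.22, 2.22, 3.01, 3.01, 3.14, 3.14, 3.14].

### API

Orientations are given as a rotation vector (axis times angle).
In Python, from cell import arm gives the robot as it stands. The module is installed in compiled form; this text tells all that it offers.
- The arm moves only by the shell command python3 -m crank 'ROWS' [FORCE]. ROWS is JSON, a list of rows, each a list of 5 numbers: the opening, from 0 (shut) to 1 (fully open), then the shift along the world's x, y, z normalised to -1 to 1, where 1 is 40 cm, then the turn about the world's z normalised to -1 to 1, where 1 is 60 degrees. In form: [[fingers, tx, ty, tz, twist], ...]. A call has exactly 8 rows; each row shifts and turns the commanded pose from where the row before left it; what a row does not reach is not made up. A row lasts 1/12 s, in which the tool goes at most 41.7 mm and 7.16 degrees, less where a joint would pass 70% of its speed; a pose out of reach is approached as far as the arm can. A call with a number of a shift or a turn outside -1 to 1 is refused whole. A call with a gripper value outside its range is refused whole. The fingers move at their own pace and stop on an object; FORCE is the grip in N (left out, the last holds). Time passes only in rows, so rows that do not move let the fingers close, or fill a call up. It gives the time, the measured TCP pose, the force and the opening at its end, in the units of the state.
- arm.observe(): the state, without advancing time (a new reading comes with each control period).
- arm.get_image(name): name is "scene" or "top"; returns the picture (384x512x3 uint8, red, green, blue); there is no depth.
- arm.get_calibration(name): a dict with "intrinsics" (3x3 intrinsics, pixels), "extrinsics" (4x4, takes a point from camera to world coordinates). Camera axes: x right, y down, z forward; pixel columns grow to the right and rows downward; lengths in m; the calibration is good to about 2 mm. A picture is of the moment at which its call begins. get_calibration takes no time and is no camera call.
- arm.sign_off(): hands the job in, once; it reports no verdict.
The state is a dict: "clock": time; "joints": joint angles; "dq": joint speeds; "joint_efforts": joint torques, N m; "position": TCP position; "ee_rot": TCP orientation; "force": force on the tool from outside, world axes, zero at the start; "ft_torque": the same for the moment, N m; "width": opening from 0.0 (shut) to 1.0 (fully open).
Only numpy, scipy, OpenCV 4.12 (cv2) and the standard library are available. Lean on these libraries where they do the work, as an engineer would, in place of code of your own. Each camera call takes 0.05 s, during which the arm holds its last target.

## Working session

There is one attempt and no reset: what is moved stays moved. The work goes in short steps, Python scripts to look and compute and a shell command to move; the robot and the scene stay as the last step left them, time stands still between calls to the robot, and variables do not carry over. Pictures are saved under pics/ and viewed, and the job is handed in when it is done.

```bash
mkdir -p pics; ls; python3 - <<'E'
from cell import arm
import cv2
print(arm.observe())
for n in ["scene","top"]:
    im=arm.get_image(n); cv2.imwrite(f"pics/{n}0.png",im[:,:,::-1])
    c=arm.get_calibration(n); print(n,c)
E
```

```text
pics
{'clock': 0.0, 'joints': array([ 1.08240283,  0.43522898,  0.02496655,  1.57410817, -0.01158308,
        1.13399039, -0.07512662]), 'dq': array([-0.00029009, -0.00297444, -0.00010489, -0.00092461,  0.0009684 ,
        0.00026848,  0.0004178 ]), 'joint_efforts': array([-1.56919574e-03, -6.67854381e+01,  9.84565057e-01, -3.14460540e+01,
       -6.06676494e-02,  4.31892264e-02,  6.93882362e-05]), 'position': array([ 0.23492172, -0.57858276,  0.20883692]), 'ee_rot': array([-3.08185595e+00, -6.01831113e-01,  7.18091196e-04]), 'force': array([ 0.1982723 , -0.2998417 , -0.03648361]), 'ft_torque': array([ 0.01463769, -0.00206341,  0.00368491]), 'width': 1.0000726018011292}
scene {'intrinsics': array([[472.61228948,   0.        , 246.9110233 ],
       [  0.        , 472.61228948, 194.13133905],
       [  0.        ,   0.        ,   1.        ]]), 'extrinsics': array([[ 0.72395347,  0.57501279, -0.38111897,  1.08524648],
       [ 0.68977024, -0.61170935,  0.38733537, -0.44822052],
       [-0.01041125, -0.54329731, -0.83947581,  1.39151142],
       [ 0.        ,  0.        ,  0.        ,  1.        ]])}
top {'intrinsics': array([[434.69522405,   0.        , 255.9778178 ],
       [  0.        , 434.69522405, 192.29348206],
       [  0.        ,   0.        ,   1.        ]]), 'extrinsics': array([[-0.02513471, -0.98958656,  0.1417275 ,  0.3472306 ],
       [-0.99966095,  0.02584445,  0.003169  ,  0.11234424],
       [-0.00679887, -0.14159979, -0.98990064,  1.40518211],
       [ 0.        ,  0.        ,  0.        ,  1.        ]])}
```

View pics/scene0.png

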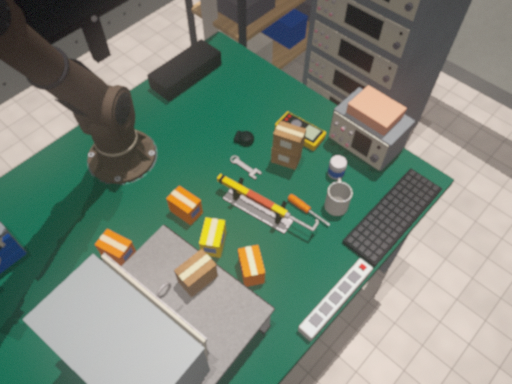

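View pics/top0.png

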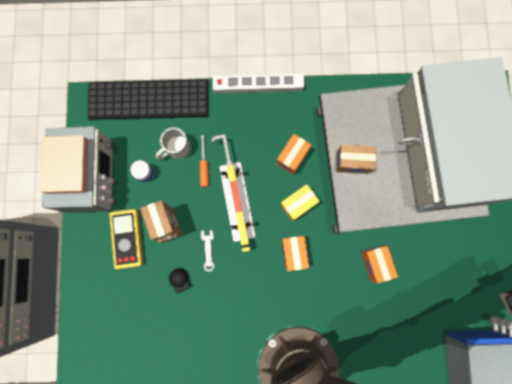

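```bash
cat > h.py <<'E'
import numpy as np, cv2
from cell import arm
from scipy.optimize import least_squares
C={n:arm.get_calibration(n) for n in("scene","top")}
def proj(n,P):
    E=C[n]["extrinsics"];K=C[n]["intrinsics"];P=np.atleast_2d(P)
    c=(P-E[:3,3])@E[:3,:3]; u=c@K.T; return u[:,:2]/u[:,2:]
def ray(n,px,z):
    E=C[n]["extrinsics"];K=C[n]["intrinsics"]
    d=E[:3,:3]@np.linalg.solve(K,[px[0],px[1],1]);o=E[:3,3]
    return o+d*(z-o[2])/d[2]
def tri(ps,pt):
    f=lambda X:np.r_[proj("scene",X)[0]-ps,proj("top",X)[0]-pt]
    r=least_squares(f,[.5,0,.1]);return r.x,r.fun
def crop(src,out,x0,y0,w,h,s):
    im=cv2.imread(src)[y0:y0+h,x0:x0+w]
    im=cv2.resize(im,None,fx=s,fy=s,interpolation=cv2.INTER_CUBIC)
    for x in range((x0//10+1)*10,x0+w,10):
        L=12 if x%50==0 else 5; X=int((x-x0+.5)*s); cv2.line(im,(X,0),(X,L),(255,0,255),1)
        if x%20==0: cv2.putText(im,str(x),(X-10,22),0,.35,(255,0,255),1)
    for y in range((y0//10+1)*10,y0+h,10):
        L=12 if y%50==0 else 5; Y=int((y-y0+.5)*s); cv2.line(im,(0,Y),(L,Y),(255,0,255),1)
        if y%20==0: cv2.putText(im,str(y),(8,Y+4),0,.35,(255,0,255),1)
    cv2.imwrite(out,im)
def pose(xyz,yaw,pts):
    c,s=np.cos(yaw),np.sin(yaw)
    return np.asarray(pts)@np.array([[c,s,0],[-s,c,0],[0,0,1]])+xyz
E
python3 - <<'E'
from h import *
crop("pics/top0.png","pics/t_unit.png",315,50,197,190,4)
crop("pics/top0.png","pics/t_rest.png",120,120,140,145,4)
crop("pics/scene0.png","pics/s_unit.png",20,220,260,160,3)
crop("pics/scene0.png","pics/s_rest.png",205,110,150,130,5)
E
```

```text
(no output)
```

View pics/t_unit.png

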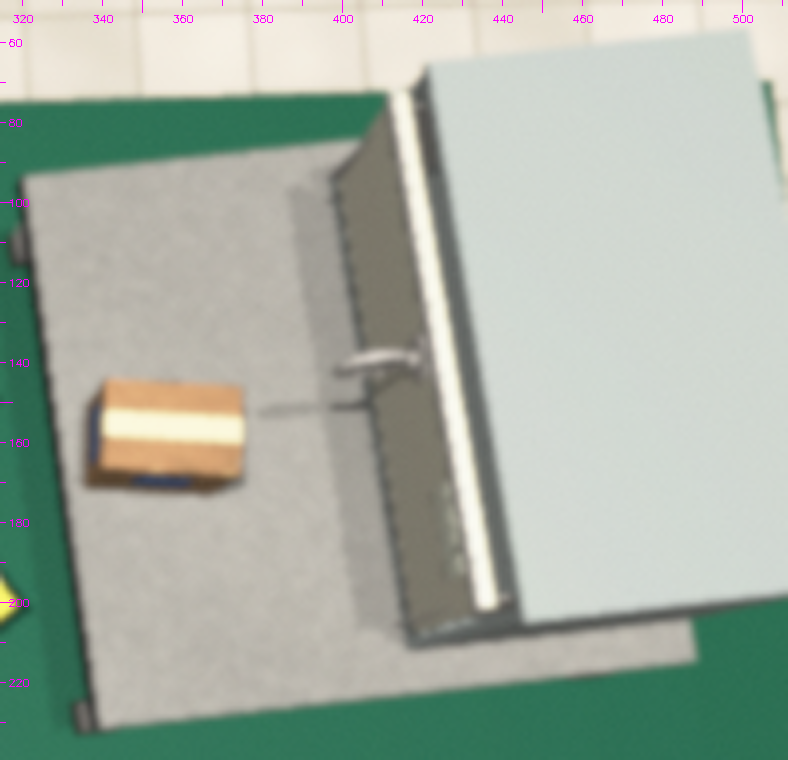

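View pics/t_rest.png

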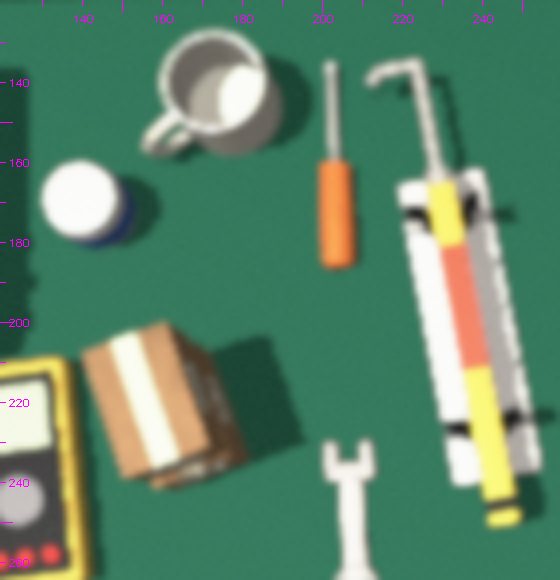

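View pics/s_unit.png

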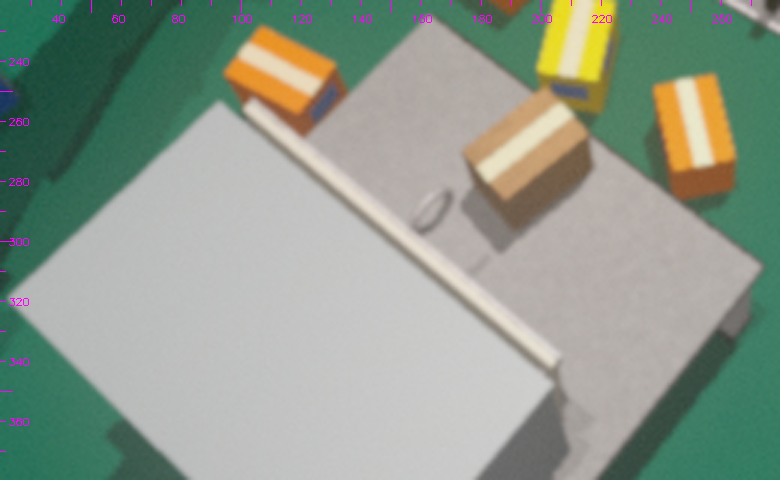

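View pics/s_rest.png

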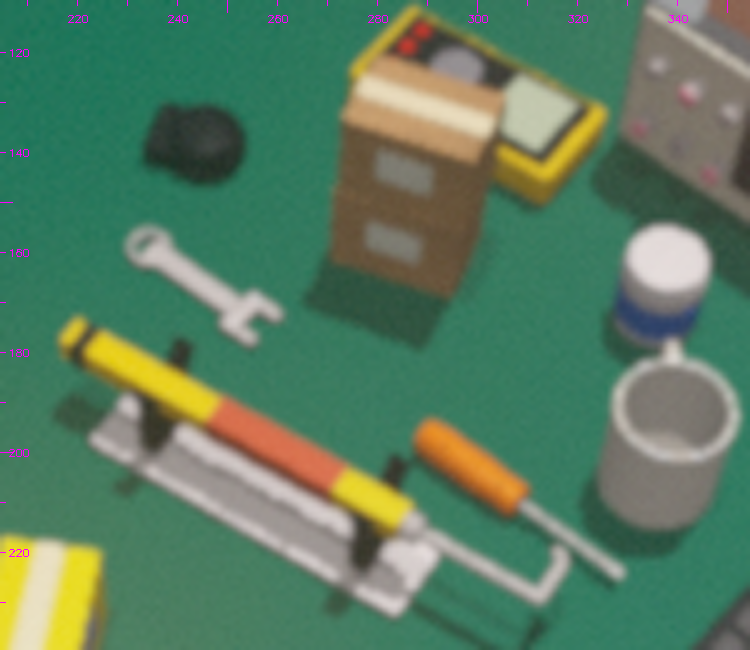

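```bash
cat > fit.py <<'E'
from h import *
def fit(pts,st,tp,x0,zfix=None):
    # st/tp dict idx->px
    def f(v):
        W=pose(v[:3],v[3],pts); r=[]
        for n,d in(("scene",st),("top",tp)):
            for i,p in d.items(): r+=list(proj(n,W[i])[0]-p)
        return np.array(r)
    r=least_squares(f,x0,loss="soft_l1"); 
    return r.x,f(r.x).reshape(-1,2).round(1).tolist()
E
python3 - <<'E'
from fit import *
np.set_printoptions(precision=4,suppress=True)
box=[[sx*.048,sy*.032,.08] for sx,sy in((1,1),(1,-1),(-1,-1),(-1,1))]
# carton long axis ~ image horizontal(top) -> world y. carton x = -y world (yaw -90): +x=image right,+y=image up
p=fit(box,{0:(174.7,270.7)if 0 else (188.3,286.7)} if 0 else {},{0:(376.2,146.5),1:(375.7,169.5),2:(339.5,167),3:(341.2,144.7)},[.5,-.1,.14,-1.57]);print("carton top only",p)
tc=[(341.2,144.7),(376.2,146.5),(375.7,169.5),(339.5,167)]
for z in(.22,):
  for q in tc: 
    X=ray("top",q,z);print(X,proj("scene",X))
tp=[(140.5,207.5),(161.7,200.5),(172.5,231),(150.5,239.7)]
print("pile")
for q in tp:
    X=ray("top",q,.16);print(X,proj("scene",X))
print("pole")
for n,q,s,z in(("tip",(212.5,140),(317.4,220),.06),("corner",(224.5,136),(313,230),.06),("red+",(233.7,181.2),(273,205.6),.071),("red-",(239.5,211.7),(248.6,191.6),.071),("end",(245,251),(219.4,176.6),.071)):
    print(n,ray("top",q,z),ray("scene",s,z),tri(s,q))
print("rest")
for q in((220,166.5),(240.5,162),(255.2,237),(233.2,241.5)): 
    X=ray("top",q,.008);print(X,proj("scene",X))
print("deck")
for q,s in(((320,93),(274.3,308.3)),((340,232),(163.3,225))):
    print(ray("top",q,.14),ray("scene",s,.14),tri(s,q))
print(ray("top",(489,215),.14))
for q,s in(((422,66),(204.5,347)),((445,206),(93,253.5))):
    print(ray("top",q,.347),ray("scene",s,.347),tri(s,q))
E
```

```text
carton top only (array([ 0.603 , -0.164 ,  0.1673, -1.665 ]), [[-0.0, 0.1], [-0.2, 0.1], [0.5, 0.2], [-0.2, -0.4]])
[ 0.645  -0.1253  0.22  ] [[215.8887 262.9307]]
[ 0.6372 -0.2225  0.22  ] [[187.3467 285.796 ]]
[ 0.572 -0.217  0.22 ] [[172.4604 268.6037]]
[ 0.5817 -0.1172  0.22  ] [[201.9429 246.5121]]
pile
[0.4899 0.4504 0.16  ] [[306.1618 128.6304]]
[0.5087 0.3893 0.16  ] [[298.7623 141.778 ]]
[0.4199 0.3579 0.16  ] [[272.6705 133.0878]]
[0.3967 0.4207 0.16  ] [[279.8295 119.3514]]
pole
tip [0.7115 0.2508 0.06  ] [0.7157 0.2502 0.06  ] (array([0.7137, 0.2521, 0.0545]), array([-0.3067,  0.0842, -0.2483, -0.1886]))
corner [0.7236 0.2124 0.06  ] [0.7287 0.2119 0.06  ] (array([0.7263, 0.2139, 0.0536]), array([-0.4057,  0.1077, -0.3332, -0.252 ]))
red+ [0.5749 0.1851 0.071 ] [0.5789 0.1872 0.071 ] (array([0.5766, 0.1867, 0.0682]), array([-0.6311,  0.1396, -0.4936, -0.3657]))
red- [0.4792 0.1689 0.071 ] [0.4829 0.1722 0.071 ] (array([0.4807, 0.1708, 0.0694]), array([-0.7743,  0.1491, -0.5877, -0.4294]))
end [0.3588 0.1545 0.071 ] [0.3682 0.1484 0.071 ] (array([0.3591, 0.1553, 0.0548]), array([-0.1241,  0.0196, -0.0909, -0.0653]))
rest
[0.6357 0.2325 0.008 ] [[293.8355 216.8515]]
[0.649  0.1651 0.008 ] [[283.6163 232.0668]]
[0.4029 0.1229 0.008 ] [[222.2726 196.9791]]
[0.3903 0.1936 0.008 ] [[233.9385 182.6956]]
deck
[ 0.8278 -0.0856  0.14  ] [ 0.8272 -0.088   0.14  ] (array([ 0.8275, -0.0868,  0.1385]), array([ 0.3637, -0.0719,  0.3331,  0.244 ]))
[ 0.4058 -0.1241  0.14  ] [ 0.4092 -0.1252  0.14  ] (array([ 0.4063, -0.1245,  0.1355]), array([-0.2121,  0.0161, -0.1664, -0.1147]))
[ 0.444  -0.5593  0.14  ]
[ 0.814  -0.3172  0.347 ] [ 0.8174 -0.3168  0.347 ] (array([ 0.8161, -0.3172,  0.3442]), array([-0.447 ,  0.0497, -0.4313, -0.3027]))
[ 0.4529 -0.3446  0.347 ] [ 0.4562 -0.349   0.347 ] (array([ 0.4531, -0.3479,  0.3409]), array([0.3268, 0.0041, 0.2677, 0.1762]))
```

```bash
python3 - <<'E'
from h import *
np.set_printoptions(precision=4,suppress=True)
def fit2(pts,obs,x0):
    def f(v):
        W=pose([v[0],v[1],0],v[2],pts)
        return np.concatenate([(proj(n,W[i])[0]-p) for n,i,p in obs])
    r=least_squares(f,x0);print(r.x,"deg",np.degrees(r.x[2]));print(f(r.x).reshape(-1,2).round(1).tolist())
def box(z):return [[sx*.048,sy*.032,z] for sx,sy in((1,1),(1,-1),(-1,-1),(-1,1))]
T=[(376.2,146.5),(375.7,169.5),(339.5,167),(341.2,144.7)]
S=[(188.3,286.7),(174.7,270.7),(202.3,249),(216,265.3)]
# carton x ~ -y: +x+y => image(top) right, up
S=[(188.3,286.7),(174.7,270.7),(202.3,249),(216,265.3)]
print("carton");fit2(box(.22),[("top",i,p) for i,p in enumerate(T)]+[("scene",i,p) for i,p in enumerate(S)],[.6,-.17,-1.6])
T=[(140.5,207.5),(161.7,200.5),(172.5,231),(150.5,239.7)]
S=[(306.4,128.6),(300.6,142.8),(273.2,133.4),(280,120.6)]
print("pile");b=box(.16);o=[0,1,2,3]
fit2(b,[("top",k,T[i]) for i,k in enumerate(o)]+[("scene",k,S[i]) for i,k in enumerate(o)],[.45,.4,.3])
print("pole")
pl=[[.194,.037,.06],[.2,0,.06],[.05,0,.071],[-.05,0,.071],[-.17,0,.06]]
fit2(pl,[("top",0,(212.5,140)),("top",1,(224.5,136)),("top",2,(233.7,181.2)),("top",3,(239.5,211.7)),("scene",0,(317.4,220)),("scene",1,(313,230)),("scene",2,(273,205.6)),("scene",3,(248.6,191.6))],[.53,.17,.17])
print("rest")
r=[[.125,.035,.008],[.125,-.035,.008],[-.125,-.035,.008],[-.125,.035,.008]]
fit2(r,[("top",i,p) for i,p in enumerate([(220,166.5),(240.5,162),(255.2,237),(233.2,241.5)])]+[("scene",0,(293,221)),("scene",1,(284,233)),("scene",2,(223,198))],[.53,.17,.17])
print("unit")
u=[[-.188,.21,.14],[-.188,-.21,.14],[.25,-.21,.14]]
fit2(u,[("top",0,(320,93)),("top",1,(340,232)),("top",2,(489,215)),("scene",0,(274.3,308.3)),("scene",1,(163.3,225))],[.6,-.3,-1.5])
# eye
print(tri((164,289.5),(410,140)))
E
```

```text
carton
[ 0.6119 -0.1716 -1.6653] deg -95.41240285587479
[[-0.1, -0.7], [-0.3, -1.2], [1.2, -1.0], [0.5, -1.2], [-0.4, -0.5], [-1.2, -1.4], [-0.6, -1.0], [0.3, -1.2]]
pile
[0.4551 0.4047 0.3368] deg 19.29532646052339
[[-0.1, 0.0], [-0.3, -0.8], [-0.2, -0.2], [0.6, -0.9], [-0.2, -0.0], [-1.1, -0.8], [-0.3, -0.4], [0.0, -0.6]]
pole
[0.529  0.1786 0.1757] deg 10.064972949268926
[[0.6, -0.6], [-0.4, -0.7], [-0.7, -1.0], [-0.3, -0.2], [-0.8, -0.2], [-0.4, -0.8], [-0.1, -0.1], [-1.2, -0.1]]
rest
[0.5214 0.1767 0.1541] deg 8.83154488381752
[[0.6, -1.2], [1.1, -0.4], [0.0, -0.1], [0.5, -0.7], [1.3, -3.1], [-0.8, 0.0], [-0.7, -1.0]]
unit
[ 0.6331 -0.2929 -1.4851] deg -85.09043568213616
[[0.7, 0.5], [-0.2, -0.7], [0.2, -0.4], [-0.2, -0.4], [0.1, -0.6]]
(array([ 0.6333, -0.2857,  0.3034]), array([-0.9292,  0.0653, -0.8161, -0.5609]))
```

```bash
python3 - <<'E'
from h import *
crop("pics/top0.png","pics/t_eye.png",385,110,60,55,10)
crop("pics/scene0.png","pics/s_eye.png",145,260,60,50,10)
E
```

```text
(no output)
```

View pics/t_eye.png

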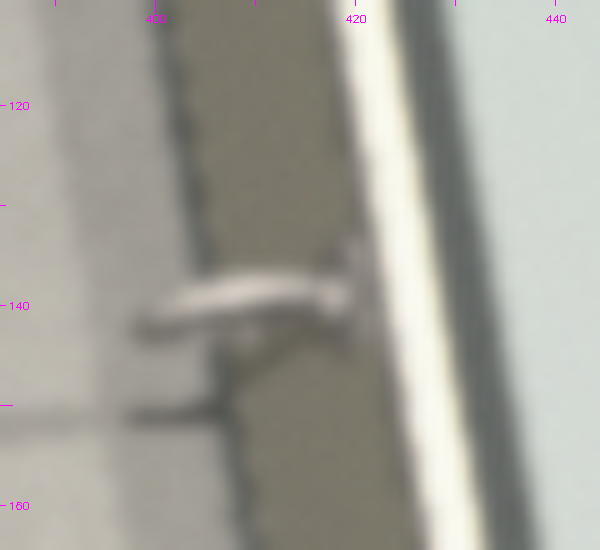

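View pics/s_eye.png

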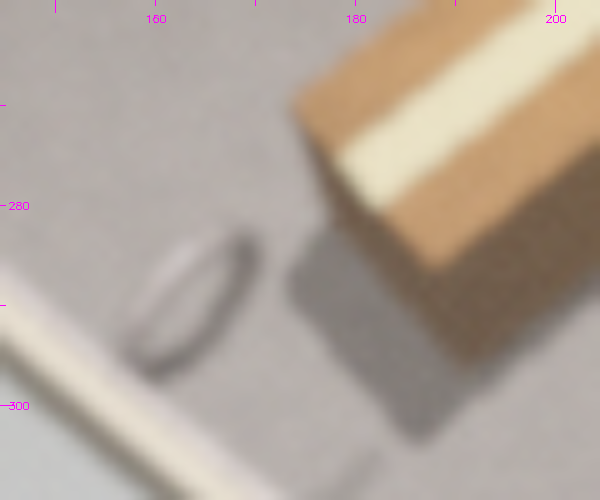

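```bash
python3 -m crank '[[1,0,0,0.1,0],[1,0,0,0.1,0],[1,0,0,0.1,0],[1,0,0,0.1,0],[1,0,0,0.1,0],[1,0.067,0.073,0,0.075],[1,0.067,0.073,0,0.075],[1,0.067,0.073,0,0.075]]' 30; python3 -m crank '[[1,0.067,0.073,0,0.075],[1,0.067,0.073,0,0.075],[1,0.067,0.073,0,0.075],[1,0.067,0.073,0,0.075],[1,0.067,0.073,0,0.075],[1,0.067,0.073,0,0.075],[1,0.067,0.073,0,0.075],[1,0.067,0.073,0,0.075]]'
```

```text
clock: 0.77
position: [0.3161, -0.4908, 0.4099]
ee_rot: [2.989, 0.963, 0.0]
force: [2.4, -0.0, -0.2]
width: 1.001
clock: 1.43
position: [0.5308, -0.2562, 0.4095]
ee_rot: [-2.544, -1.842, 0.0]
force: [0.6, -0.7, 0.9]
width: 1.004
```

```bash
python3 -m crank '[[1,0.068,0.071,0,0.071],[1,0.068,0.071,0,0.071],[1,0.067,0.07,0,0.071],[1,0,0,-0.09,0],[1,0,0,-0.09,0],[1,0,0,-0.09,0],[1,0,0,-0.09,0],[1,0,0,0,0]]'
python3 - <<'E'
from h import *
for n in("scene","top"): cv2.imwrite(f"pics/{n}1.png",arm.get_image(n)[:,:,::-1])
crop("pics/top1.png","pics/t1.png",300,90,120,120,5)
crop("pics/scene1.png","pics/s1.png",120,200,140,120,5)
print(arm.observe()["position"],arm.observe()["joints"])
E
```

```text
clock: 2.1
position: [0.6069, -0.1727, 0.2577]
ee_rot: [-2.32, -2.104, 0.012]
force: [-1.2, 0.1, -1.1]
width: 0.999
[ 0.61051715 -0.17316582  0.26533775] [ 0.43310228  0.44639625 -0.36546879  1.43752221  0.1609497   1.2898456
 -0.04282611]
```

View pics/t1.png

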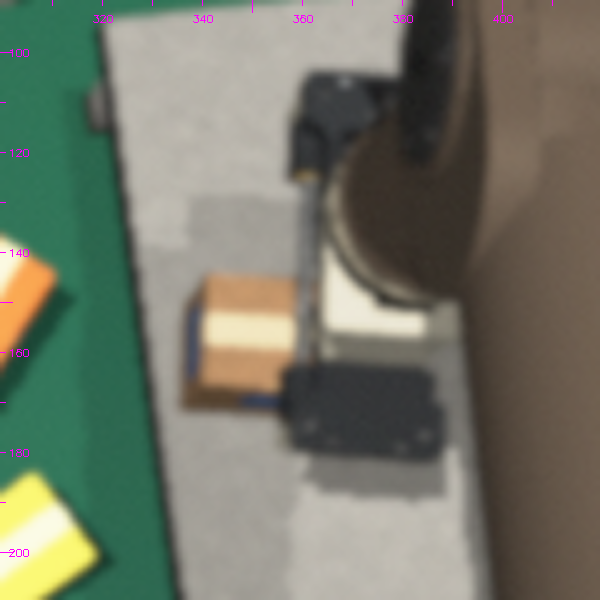

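View pics/s1.png

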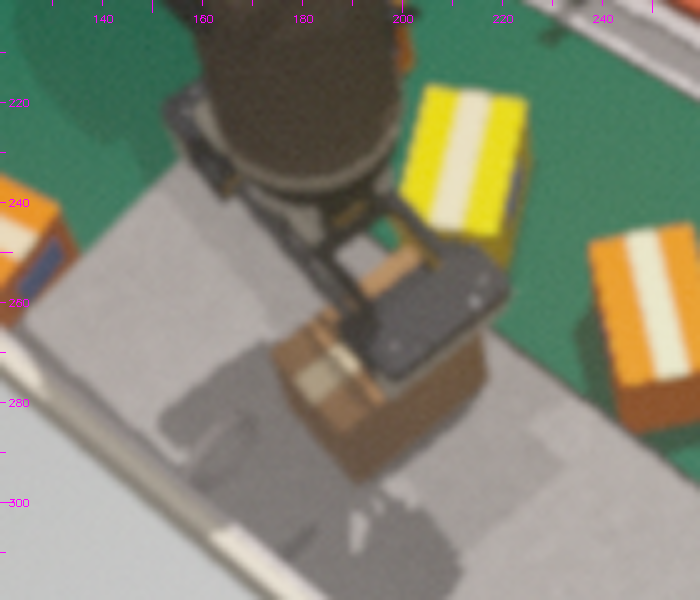

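```bash
python3 -m crank '[[1,0.003,0.004,-0.07,0],[1,0,0,-0.07,0],[1,0,0,-0.06,0],[1,0,0,0,0],[0.5,0,0,0,0],[0.4,0,0,0,0],[0.4,0,0,0,0],[0.4,0,0,0,0]]' 30
```

```text
clock: 2.87
position: [0.6137, -0.1717, 0.1879]
ee_rot: [2.326, 2.108, 0.003]
force: [-0.5, 0.4, 0.3]
width: 0.761
```

```bash
python3 -m crank '[[0,0,0,0,0],[0,0,0,0,0],[0,0,0,0,0],[0,0,0,0,0],[0,0,0,0.03,0],[0,0,0,0.04,0],[0,0,0,0.05,0],[0,0,0,0,0]]'
```

```text
clock: 3.53
position: [0.6141, -0.1716, 0.2379]
ee_rot: [2.325, 2.107, 0.005]
force: [0.9, 0.0, -3.0]
width: 0.691
```

```bash
python3 -m crank '[[0,-0.01,0.03,0.03,0.04],[0,-0.023,0.07,0.03,0.113],[0,-0.023,0.085,0.03,0.113],[0,-0.023,0.085,0.03,0.113],[0,-0.023,0.085,0.03,0.113],[0,-0.023,0.085,0.03,0.113],[0,-0.023,0.085,0,0.113],[0,-0.023,0.085,0,0.113]]'
python3 -m crank '[[0,-0.023,0.085,0,0.113],[0,-0.023,0.085,0,0.113],[0,-0.023,0.085,0,0.113],[0,-0.023,0.085,0,0.113],[0,-0.023,0.085,0,0.113],[0,-0.023,0.085,0,0.113],[0,-0.023,0.085,0,0.113],[0,-0.023,0.085,0,0.113]]'
```

```text
clock: 4.2
position: [0.5428, 0.0747, 0.3062]
ee_rot: [1.21, 2.898, 0.0]
force: [1.4, -0.5, -2.9]
width: 0.696
clock: 4.87
position: [0.4688, 0.3459, 0.3053]
ee_rot: [0.244, -3.132, 0.001]
force: [1.1, 0.3, -4.2]
width: 0.695
```

```bash
python3 -m crank '[[0,-0.017,0.07,0,0.09],[0,-0.017,0.05,0,0.083],[0,0,0.027,0,0],[0,0,0,-0.05,0],[0,0,0,-0.05,0],[0,0,0,-0.03,0],[0,0,0,0,0],[0,0,0,0,0]]'
python3 - <<'E'
from h import *
for n in("scene","top"): cv2.imwrite(f"pics/{n}2.png",arm.get_image(n)[:,:,::-1])
crop("pics/top2.png","pics/t2.png",110,170,110,100,6)
crop("pics/scene2.png","pics/s2.png",240,70,110,110,5)
print(arm.observe()["position"],arm.observe()["joints"],arm.observe()["ee_rot"])
E
```

```text
clock: 5.53
position: [0.4569, 0.4024, 0.2533]
ee_rot: [0.512, -3.099, 0.002]
force: [-1.0, 0.3, -2.0]
width: 0.692
[0.45717042 0.40346051 0.25479137] [-0.22548545  0.53130039 -0.91316364  1.4942906   0.42660586  1.32422325
  0.72322123] [-5.12971177e-01  3.09838666e+00  1.26697155e-03]
```

View pics/t2.png

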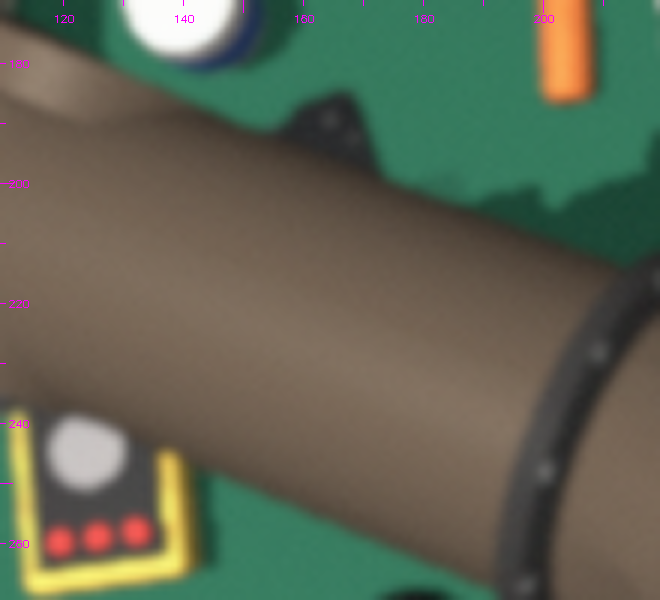

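View pics/s2.png

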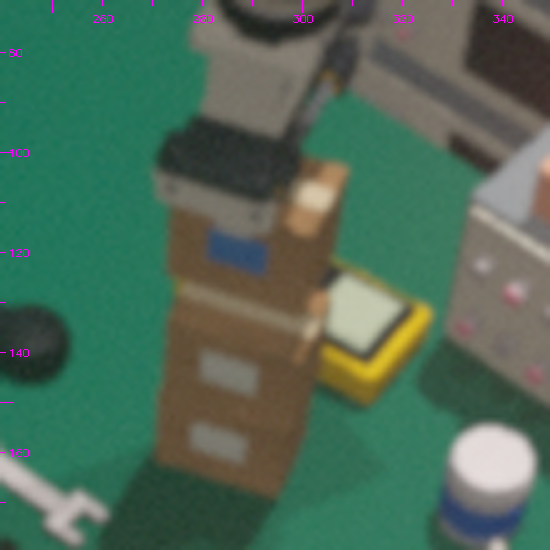

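```bash
python3 - <<'E'
from h import *
b=[[-.048,-.032,0],[.048,-.032,0],[.048,.032,.08],[.048,.032,0]]
print(proj("scene",pose([.457,.4035,.207],np.radians(18.8),b)))
print(proj("scene",pose([.4551,.4047,0],np.radians(19.3),[[-.048,-.032,0],[.048,-.032,0],[.048,-.032,.08],[.048,-.032,.16],[-.048,-.032,.16]])))
E
```

```text
[[273.58425478 124.14465817]
 [300.77443108 133.36398196]
 [310.25549948 102.8225464 ]
 [307.79354514 119.83331459]]
[[271.35701921 161.46223228]
 [295.82673985 170.06303355]
 [297.58482187 156.5903968 ]
 [299.49259554 141.97063432]
 [272.91740405 133.03827099]]
```

```bash
python3 -m crank '[[0,-0.005,0.003,-0.03,0.008],[0,0,0,-0.03,0],[0,0,0,-0.03,0],[0,0,0,-0.015,0],[0,0,0,-0.005,0],[0,0,0,0,0],[0,0,0,0,0],[0,0,0,0,0]]'; python3 -c "
from cell import arm
print(arm.observe()['position'],arm.observe()['force'])"
```

```text
clock: 6.3
position: [0.4549, 0.4049, 0.2102]
ee_rot: [-0.528, 3.096, 0.001]
force: [-0.4, 0.5, -2.9]
width: 0.69
[0.45489518 0.40490359 0.21015474] [-0.36106265  0.46663436 -2.85253695]
```

Still carrying full weight (−2.9 N); lower by 1 mm steps.

```bash
python3 -m crank '[[0,0,0,-0.0025,0],[0,0,0,0,0],[0,0,0,0,0],[0,0,0,-0.0025,0],[0,0,0,0,0],[0,0,0,0,0],[0,0,0,0,0],[0,0,0,0,0]]'
```

```text
clock: 6.97
position: [0.4548, 0.4045, 0.2077]
ee_rot: [-0.528, 3.097, 0.0]
force: [-0.8, 0.2, -3.8]
width: 0.694
```

```bash
python3 -m crank '[[0,0,0,-0.0025,0],[0,0,0,0,0],[0,0,0,0,0],[0,0,0,0,0],[0,0,0,0,0],[0,0,0,0,0],[0,0,0,0,0],[0,0,0,0,0]]'
```

```text
clock: 7.63
position: [0.455, 0.405, 0.2072]
ee_rot: [-0.528, 3.096, 0.001]
force: [-0.4, -0.4, 5.5]
width: 0.695
```

```bash
python3 -m crank '[[0.75,0,0,0,0],[0.8,0,0,0,0],[0.9,0,0,0,0],[1,0,0,0,0],[1,0,0,0,0],[1,0,0,0.04,0],[1,0,0,0.06,0],[1,0,0,0.08,0]]'
```

```text
clock: 8.3
position: [0.4542, 0.4033, 0.2775]
ee_rot: [0.527, -3.094, 0.004]
force: [0.7, -0.1, 0.8]
width: 0.999
```

```bash
python3 -m crank '[[1,0,0,0.05,0],[1,0.039,-0.078,0.02,-0.022],[1,0.039,-0.078,0,-0.022],[1,0.039,-0.078,0,-0.022],[1,0.039,-0.078,0,-0.022],[1,0.039,-0.078,0,-0.022],[1,0.039,-0.078,-0.03,-0.022],[1,0.039,-0.078,-0.05,-0.022]]'
python3 -m crank '[[1,0,0,-0.09,0],[1,0,0,-0.09,0],[1,0,0,-0.05,0],[1,0,0,0,0],[1,0,0,0,0],[1,0,0,0,0],[1,0,0,0,0],[1,0,0,0,0]]'
python3 - <<'E'
from h import *
for n in("scene","top"): cv2.imwrite(f"pics/{n}3.png",arm.get_image(n)[:,:,::-1])
crop("pics/top3.png","pics/t3.png",120,110,170,150,4)
crop("pics/scene3.png","pics/s3.png",205,70,150,170,4)
print(arm.observe()["position"],arm.observe()["joints"],arm.observe()["ee_rot"])
E
```

```text
clock: 8.97
position: [0.5654, 0.1853, 0.2762]
ee_rot: [-0.274, 3.126, 0.002]
force: [0.7, 1.1, -1.0]
width: 0.996
clock: 9.63
position: [0.5647, 0.1869, 0.1844]
ee_rot: [-0.277, 3.127, 0.001]
force: [-0.2, 0.5, -0.4]
width: 0.995
[0.56447152 0.18652666 0.18382291] [ 0.15574753  0.54583423 -0.84476254  1.63599054  0.43831537  1.15807892
  0.95138124] [-2.76452432e-01  3.12755439e+00  5.54865764e-04]
```

View pics/t3.png

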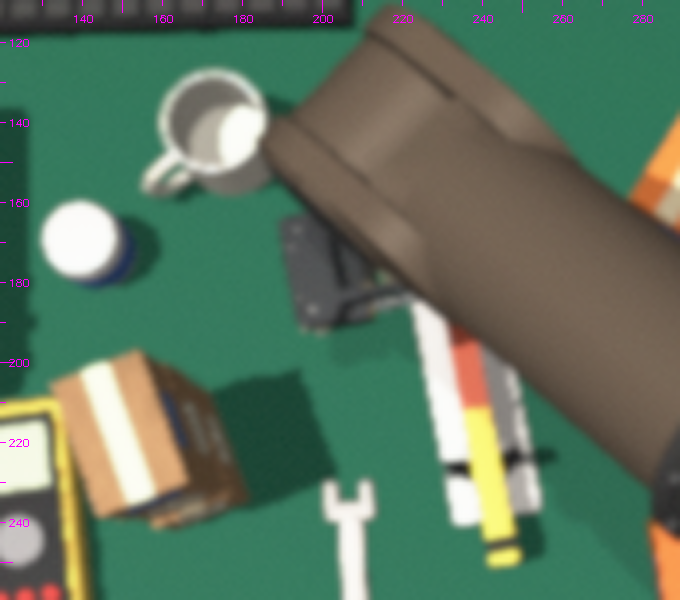

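View pics/s3.png

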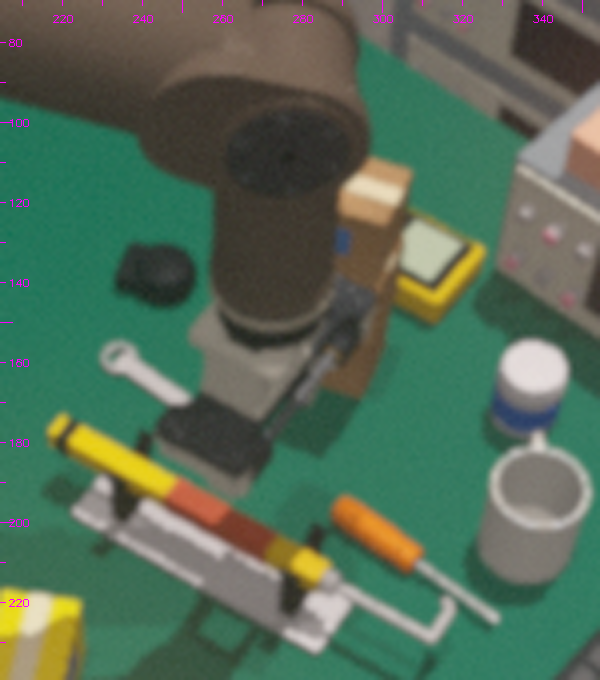

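```bash
python3 -m crank '[[1,0,-0.004,-0.08,0],[1,0,0,-0.08,0],[1,0,0,-0.08,0],[1,0,0,-0.04,0],[1,0,0,-0.03,0],[0.5,0,0,0,0],[0,0,0,0,0],[0,0,0,0,0]]' 60
python3 -m crank '[[0,0,0,0,0],[0,0,0,0,0],[0,0,0,0,0],[0,0,0,0,0],[0,0,0,0,0],[0,0,0,0,0],[0,0,0,0,0],[0,0,0,0,0]]'
python3 -m crank '[[0,0,0,0,0],[0,0,0,0,0],[0,0,0,0,0],[0,0,0,0,0],[0,0,0,0,0],[0,0,0,0,0],[0,0,0,0,0],[0,0,0,0,0]]'
```

```text
clock: 10.4
position: [0.5649, 0.1853, 0.0602]
ee_rot: [-0.276, 3.127, 0.001]
force: [0.2, 1.7, -0.3]
width: 0.83
clock: 11.07
position: [0.5639, 0.1845, 0.0586]
ee_rot: [0.277, -3.129, -0.0]
force: [-0.8, 0.4, -0.7]
width: 0.252
clock: 11.73
position: [0.564, 0.1845, 0.0586]
ee_rot: [0.276, -3.129, -0.0]
force: [0.3, 0.2, -0.9]
width: 0.004
```

```bash
python3 - <<'E'
from h import *
for n in("scene","top"): cv2.imwrite(f"pics/{n}4.png",arm.get_image(n)[:,:,::-1])
crop("pics/top4.png","pics/t4.png",180,110,110,150,5)
crop("pics/scene4.png","pics/s4.png",205,110,150,130,5)
print(arm.observe())
E
```

```text
{'clock': 11.8333, 'joints': array([ 0.10222364,  0.6738851 , -0.76228845,  1.76708862,  0.56595318,
        0.93335405,  0.84687881]), 'dq': array([-0.00119309,  0.00053538, -0.00200949, -0.00035714,  0.00067648,
        0.00227873,  0.00084042]), 'joint_efforts': array([ 1.80168561e-03, -6.81726837e+01, -1.39650956e+01, -2.35102576e+01,
       -8.20227637e-03,  8.77539581e-02, -3.64398636e-05]), 'position': array([0.56399532, 0.18452127, 0.05865369]), 'ee_rot': array([-2.76533827e-01,  3.12932417e+00,  9.72722634e-05]), 'force': array([-0.46961545, -0.65355678,  1.0282042 ]), 'ft_torque': array([ 0.12172114, -0.1466105 , -0.00594856]), 'width': 0.005315106255578978}
```

View pics/s4.png

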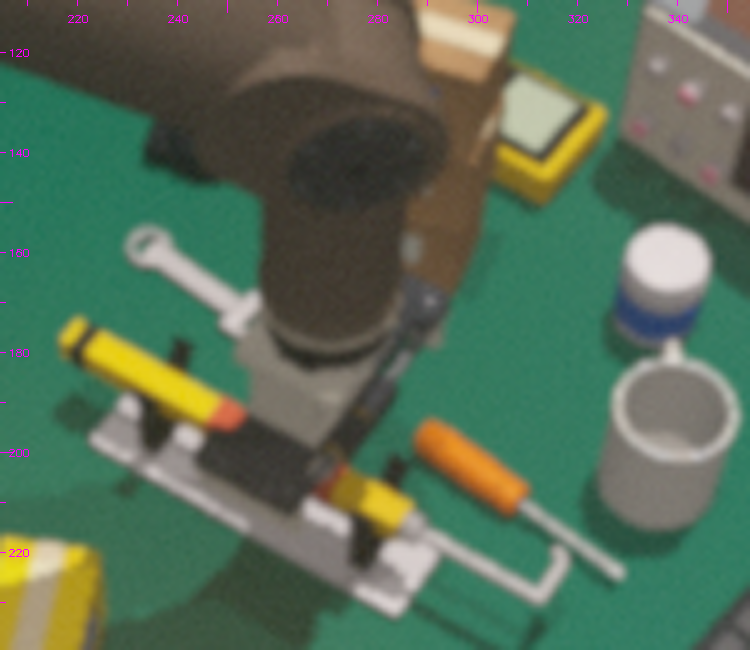

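View pics/t4.png

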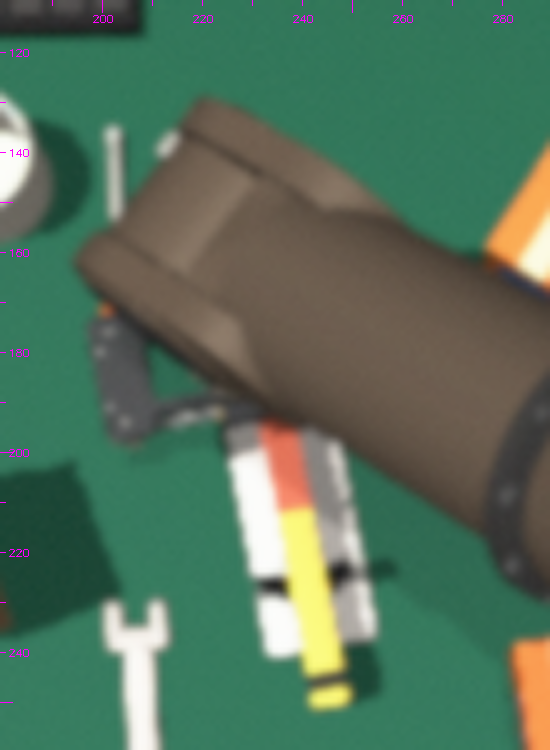

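```bash
python3 - <<'E'
from h import *
for z in(.04,.06,.1): print(z,proj("scene",[.564,.1845,z]),proj("top",[.564,.1845,z]))
y=np.radians(100)
for s in(-.065,.065,-.095,.095):
  for z in (.06,.108,.2): print(s,z,proj("scene",[.564+s*np.cos(y),.1845+s*np.sin(y),z]))
E
python3 - <<'E'
from h import *
crop("pics/scene4.png","pics/s4b.png",235,165,70,60,11)
E
```

```text
0.04 [[268.81379391 208.35740098]] [[234.50067533 186.21249164]]
0.06 [[268.98627335 205.22162146]] [[234.1452283 185.2206388]]
0.1 [[269.34260391 198.74331836]] [[233.40241856 183.14787444]]
-0.065 0.06 [[258.30797917 219.51034946]]
-0.065 0.108 [[258.45746876 211.93567493]]
-0.065 0.2 [[258.76779032 196.21160545]]
0.065 0.06 [[279.27390209 191.45564662]]
0.065 0.108 [[279.96271749 183.43610889]]
0.065 0.2 [[281.38827925 166.83899678]]
-0.095 0.06 [[253.24156008 226.2897735 ]]
-0.095 0.108 [[253.25434495 218.83105069]]
-0.095 0.2 [[253.28090424 203.33630368]]
0.095 0.06 [[283.89615885 185.27056046]]
0.095 0.108 [[284.6981668 177.160513 ]]
0.095 0.2 [[286.35688222 160.38728696]]
```

View pics/s4b.png

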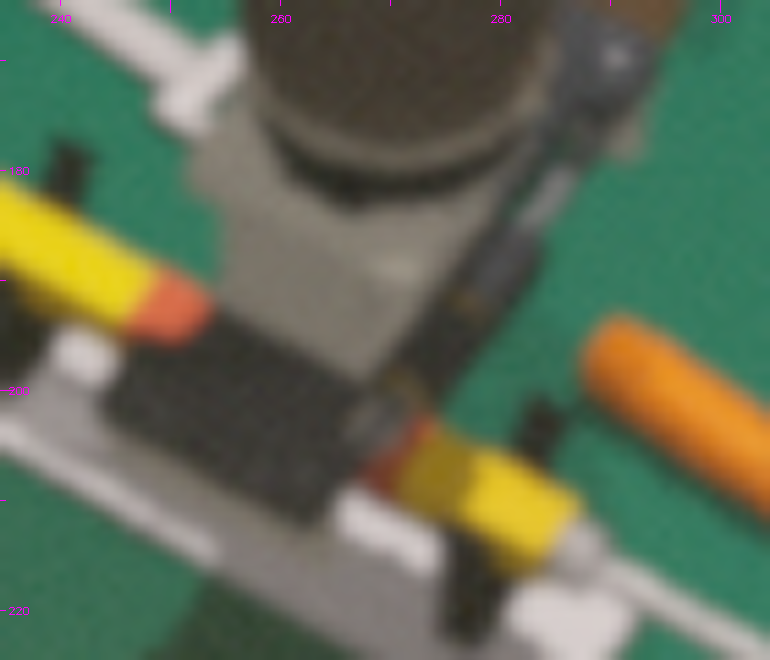

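```bash
python3 -m crank '[[0,0,0,0.02,0],[0,0,0,0.02,0],[0,0,0,0.02,0],[0,0,0,0.02,0],[0,0,0,0,0],[0,0,0,0,0],[0,0,0,0,0],[0,0,0,0,0]]'
python3 - <<'E'
from h import *
for n in("scene","top"): cv2.imwrite(f"pics/{n}5.png",arm.get_image(n)[:,:,::-1])
crop("pics/top5.png","pics/t5.png",180,110,110,150,5)
crop("pics/scene5.png","pics/s5.png",205,110,150,130,5)
E
```

```text
clock: 12.5
position: [0.5637, 0.1842, 0.0903]
ee_rot: [0.276, -3.129, 0.0]
force: [0.5, 0.3, 0.2]
width: 0.003
```

View pics/s5.png

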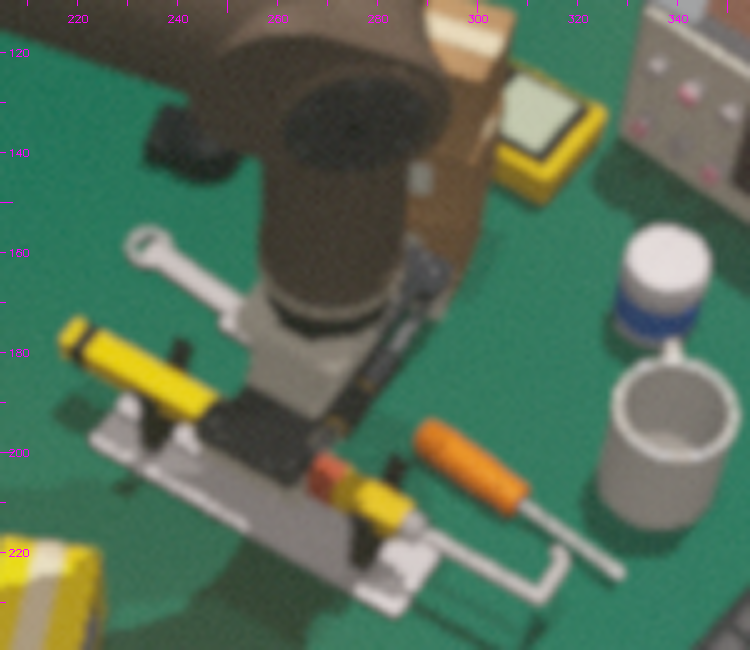

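```bash
python3 - <<'E'
from h import *
from scipy.spatial.transform import Rotation as R
def overlay(n,src,pos,rv,x0,y0,w,h,s,out):
    im=cv2.imread(src)[y0:y0+h,x0:x0+w]; im=cv2.resize(im,None,fx=s,fy=s,interpolation=cv2.INTER_CUBIC)
    M=R.from_rotvec(rv).as_matrix()
    def L(a,b,c):
        p=proj(n,np.array([a,b])@M.T+pos); q=[tuple(int((u-o+.5)*s) for u,o in zip(k,(x0,y0))) for k in p]; cv2.line(im,q[0],q[1],c,1)
    for sx in(-1,1):
        L([sx*.0375,-.095,-.049],[sx*.0375,.095,-.049],(255,0,255))
        L([sx*.0375*1,sx*.095,-.049],[-sx*.0375,sx*.095,-.049],(255,0,255))
        L([sx*.0095,-.011,.017],[sx*.0095,.011,.017],(0,255,255))
        L([sx*.0095,0,.017],[sx*.0095,0,-.049],(255,255,0))
    cv2.imwrite(out,im)
p=np.array([.564,.1845,.0586]);r=[-.2765,3.1293,0]
overlay("scene","pics/scene4.png",p,r,215,120,110,110,7,"pics/o_s4.png")
overlay("top","pics/top4.png",p,r,180,130,110,110,7,"pics/o_t4.png")
overlay("scene","pics/scene1.png",np.array([.6105,-.1732,.2653]),[2.32,2.104,0],120,200,140,120,5,"pics/o_s1.png")
E
```

```text
(no output)
```

View pics/o_s4.png

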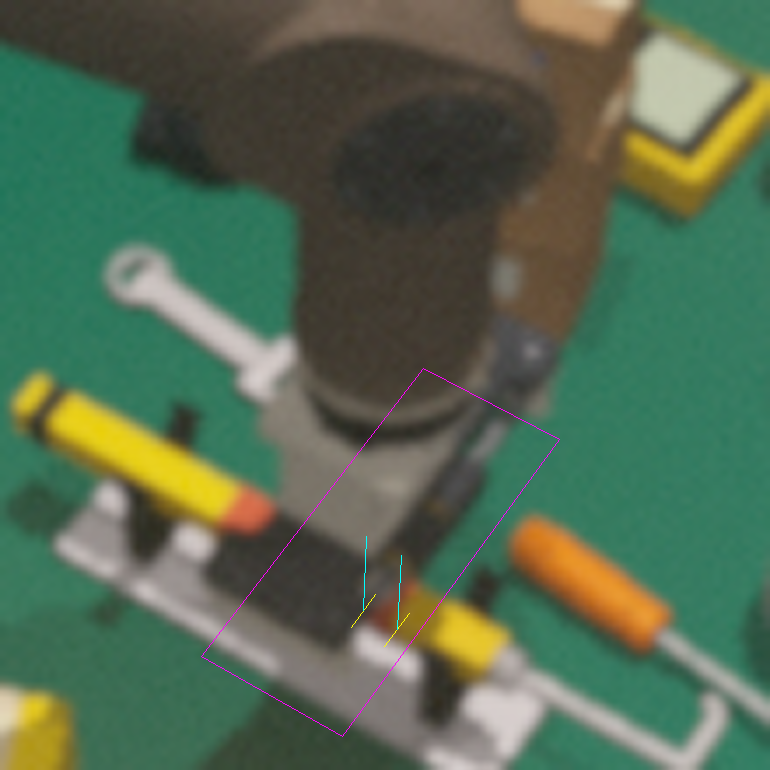

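View pics/o_t4.png

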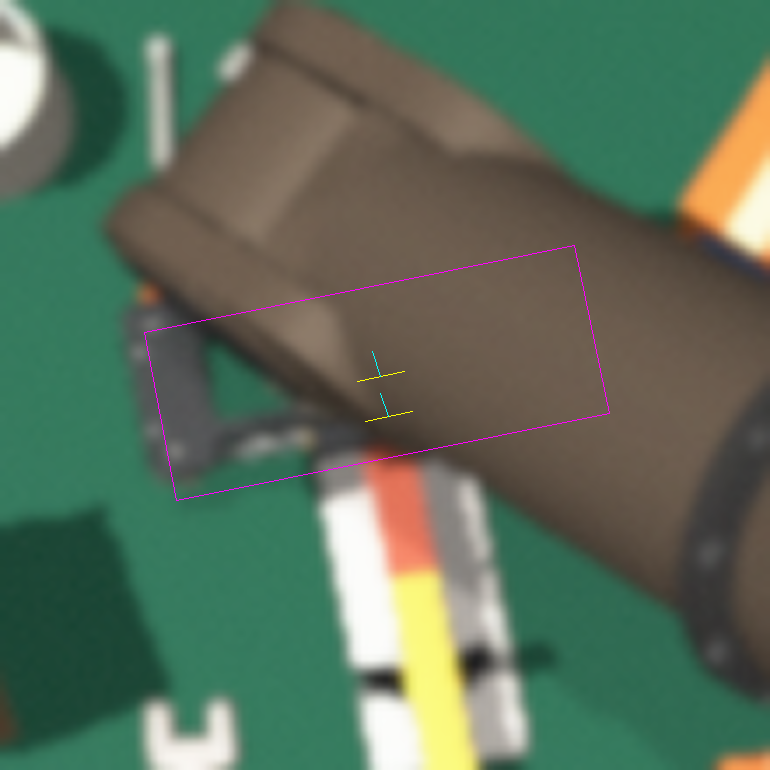

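View pics/o_s1.png

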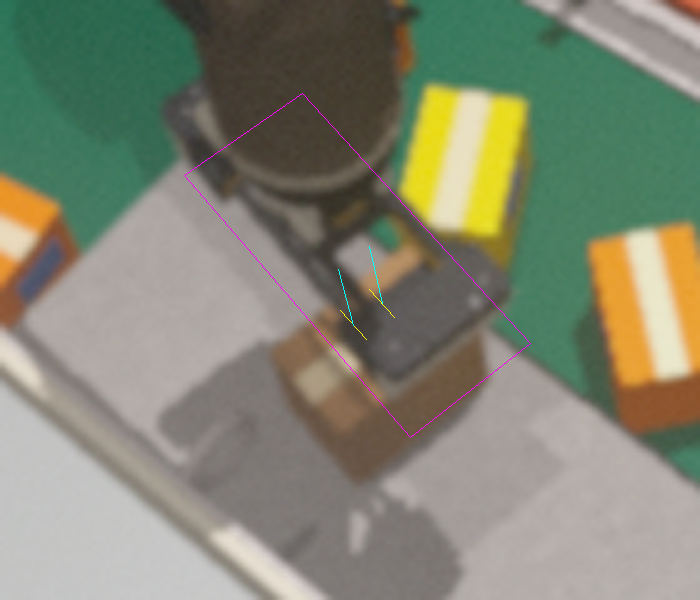

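```bash
python3 - <<'E'
from h import *
from scipy.spatial.transform import Rotation as R
for nm,px,pos,rv,zz in(("t4 closed",(204,186.4),[.564,.1845,.0586],[-.2765,3.1293,0],(.06,.1)),("t1 A",(374,172),[.6105,-.1732,.2653],[2.32,2.104,0],(.06,.1)),("t1 B",(368,114),[.6105,-.1732,.2653],[2.32,2.104,0],(.06,.1))):
    for z in zz:
        X=ray("top",px,pos[2]+z); print(nm,z,R.from_rotvec(rv).inv().apply(X-pos))
for nm,px,pos,rv in(("s4 near",(257,204),[.564,.1845,.0586],[-.2765,3.1293,0]),("s4 far",(289.5,170),[.564,.1845,.0586],[-.2765,3.1293,0]),("s1 near",(206,261),[.6105,-.1732,.2653],[2.32,2.104,0]),("s1 far",(157,220),[.6105,-.1732,.2653],[2.32,2.104,0])):
    for z in (.06,.1):
        X=ray("scene",px,pos[2]+z); print(nm,z,R.from_rotvec(rv).inv().apply(X-pos))
E
python3 - <<'E'
from h import *
crop("pics/scene1.png","pics/s1b.png",140,205,90,90,8)
E
```

```text
t4 closed 0.06 [-0.00482765  0.08781981 -0.06000029]
t4 closed 0.1 [ 0.00234657  0.08406228 -0.10000098]
t1 A 0.06 [-0.01647162 -0.06305652 -0.06034589]
t1 A 0.1 [-0.0065584  -0.07115505 -0.1004696 ]
t1 B 0.06 [ 0.00406218  0.08752601 -0.05940494]
t1 B 0.1 [ 0.01321481  0.07384973 -0.0995635 ]
s4 near 0.06 [ 0.01644466 -0.04832561 -0.06000122]
s4 near 0.1 [ 0.00328419 -0.06925411 -0.09999972]
s4 far 0.06 [-0.00188212  0.12181213 -0.06000089]
s4 far 0.1 [-0.01446669  0.09553722 -0.0999994 ]
s1 near 0.06 [ 0.01047276  0.05224217 -0.05969799]
s1 near 0.1 [ 0.00127372  0.06931384 -0.09951862]
s1 far 0.06 [-0.01381855 -0.12329856 -0.06079261]
s1 far 0.1 [-0.02210627 -0.0996413  -0.10057218]
```

View pics/s1b.png

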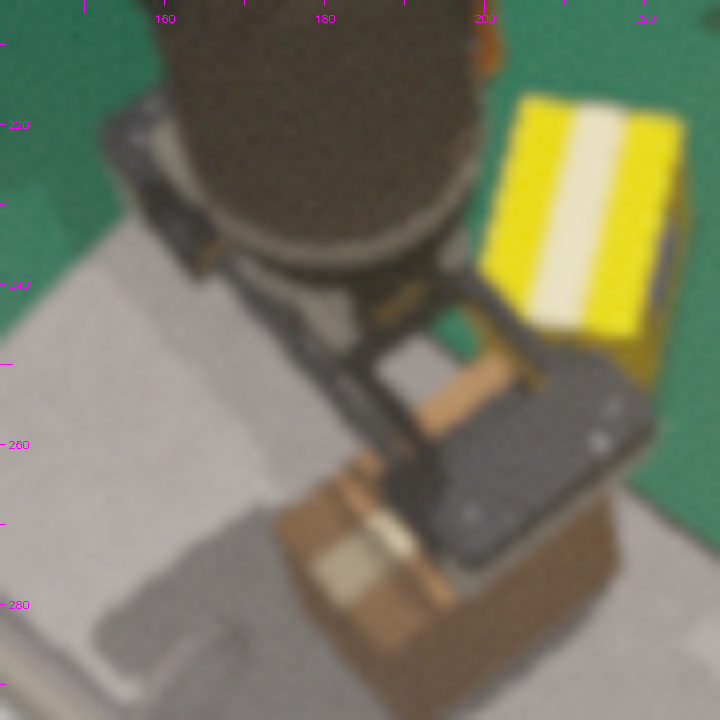

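```bash
python3 - <<'E'
from h import *
print(ray("top",(198.5,187),.015),ray("top",(207,187),.015),ray("top",(203,160),.015))
E
python3 -m crank '[[0.5,0,0,0,0],[0.5,0,0,0,0],[0.5,0,0,0,0],[0.5,0,0,0,0],[0.5,0,0,0,0],[0.5,0,0,0,0],[0.5,0,0,0,0],[0.5,0,0,0,0]]'
```

```text
[0.56844486 0.30248661 0.015     ] [0.56772312 0.27494022 0.015     ] [0.65736885 0.28719968 0.015     ]
clock: 13.27
position: [0.564, 0.1845, 0.0907]
ee_rot: [0.277, -3.129, -0.0]
force: [-1.0, 0.4, -0.5]
width: 0.491
```

```bash
python3 -m crank '[[0.5,0,0.001,-0.04,0],[0.5,0,0,-0.04,0],[0.5,0,0,-0.02,0],[0.5,0,0,-0.02,0],[0.5,0,0,-0.012,0],[0.5,0,0,0,0],[0.5,0,0,0,0],[0.5,0,0,0,0]]'
```

```text
clock: 13.93
position: [0.5643, 0.1852, 0.0384]
ee_rot: [-0.277, 3.129, 0.001]
force: [-0.2, 0.3, 0.2]
width: 0.503
```

```bash
python3 - <<'E'
from h import *
for n in("scene",): cv2.imwrite(f"pics/{n}6.png",arm.get_image(n)[:,:,::-1])
crop("pics/scene6.png","pics/s6.png",235,165,70,60,11)
E
```

```text
(no output)
```

View pics/s6.png

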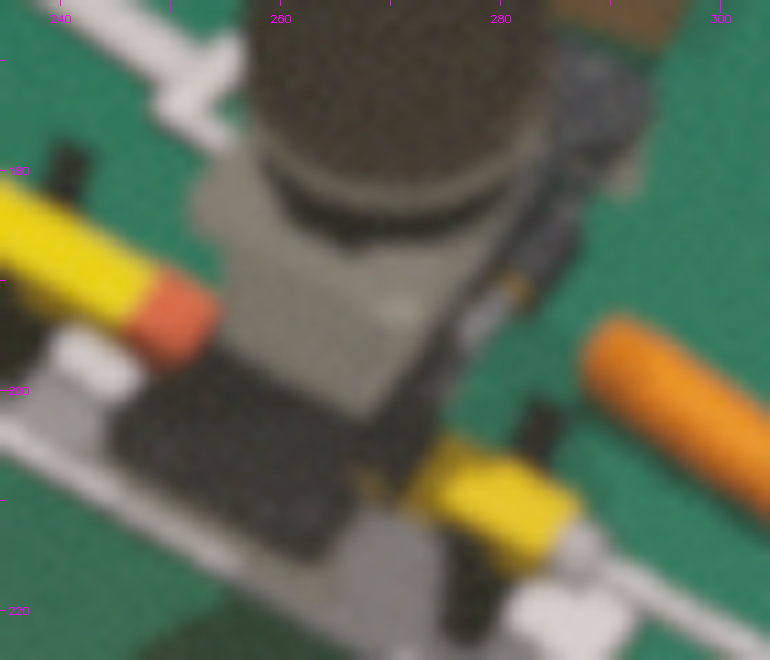

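```bash
python3 -m crank '[[0.1,0,0,0,0],[0.1,0,0,0,0],[0.1,0,0,0,0],[0.1,0,0,0,0],[0.1,0,0,0,0],[0.1,0,0,0,0],[0.1,0,0,0,0],[0.1,0,0,0,0]]'
```

```text
clock: 14.65
position: [0.564, 0.1851, 0.038]
ee_rot: [-0.277, 3.129, 0.0]
force: [-0.6, 0.3, 2.6]
width: 0.235
```

```bash
python3 -m crank '[[0.4,0,0,0,0],[0.4,0,0,0,0],[0.4,0,0,-0.01,0],[0.4,0,0,-0.01,0],[0.4,0,0,0,0],[0.1,0,0,0,0],[0.1,0,0,0,0],[0.1,0,0,0,0]]'
python3 -m crank '[[0.1,0,0,0,0],[0.1,0,0,0,0],[0.1,0,0,0,0],[0.1,0,0,0.01,0],[0.1,0,0,0.02,0],[0.1,0,0,0.03,0],[0.1,0,0,0.03,0],[0.1,0,0,0,0]]'
```

```text
clock: 15.32
position: [0.564, 0.185, 0.0299]
ee_rot: [-0.277, 3.129, 0.0]
force: [-0.4, 0.4, -2.1]
width: 0.237
clock: 15.98
position: [0.5655, 0.186, 0.0692]
ee_rot: [-0.276, 3.125, 0.002]
force: [0.8, 0.7, -3.5]
width: 0.237
```

```bash
cat >> h.py <<'E'
U0=np.array([.6331,-.2929,0]);UY=np.radians(-85.09)
def unit(P): return pose(U0,UY,P)
def flapP(th,P):
    P=np.atleast_2d(P); c,s=np.cos(th),np.sin(th)
    x=P[:,0]*c-P[:,2]*s; z=P[:,0]*s+P[:,2]*c
    return unit(np.c_[x+.037,P[:,1],z+.182])
def tounit(X):
    d=np.asarray(X)-U0;c,s=np.cos(UY),np.sin(UY)
    return np.array([d[0]*c+d[1]*s,-d[0]*s+d[1]*c,d[2]])
E
python3 - <<'E'
from h import *
for n,q in(("top",(411.6,73.4)),("top",(433.6,201.6)),("scene",(106,252)),("scene",(206,339))):
    print(n,tounit(ray(n,q,.335)))
t=np.linspace(0,2*np.pi,60)
for n,src,x0,y0,w,h in(("top","pics/top0.png",385,110,60,55),("scene","pics/scene0.png",145,260,60,50)):
    s=12; im=cv2.imread(src)[y0:y0+h,x0:x0+w]; im=cv2.resize(im,None,fx=s,fy=s,interpolation=cv2.INTER_CUBIC)
    for th,col in((0,(0,0,255)),(.04,(0,255,255)),(.08,(255,0,0))):
        P=np.c_[-.037+.0215*np.cos(t),0*t,.118+.0215*np.sin(t)]
        p=proj(n,flapP(th,P)); cv2.polylines(im,[np.int32((p-[x0,y0]+.5)*s)],True,col,1)
        e=proj(n,flapP(th,[[-.005,-.17,.153],[-.005,.17,.153]])); cv2.polylines(im,[np.int32((e-[x0,y0]+.5)*s)],False,col,1)
    cv2.imwrite(f"pics/ring_{n}.png",im)
E
```

```text
top [0.01504089 0.16615773 0.335     ]
top [ 0.01534754 -0.16928601  0.335     ]
scene [ 0.01622746 -0.16600052  0.335     ]
scene [0.02263513 0.16962035 0.335     ]
```

View pics/ring_top.png

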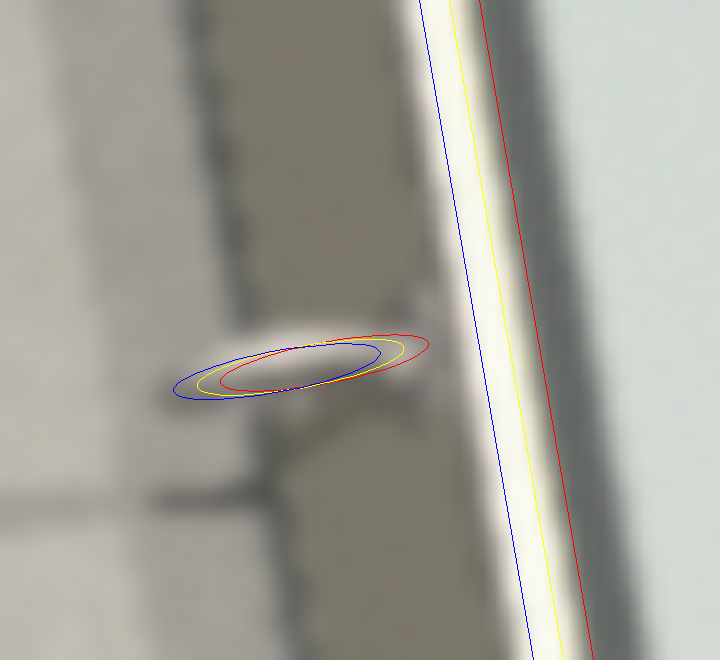

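View pics/ring_scene.png

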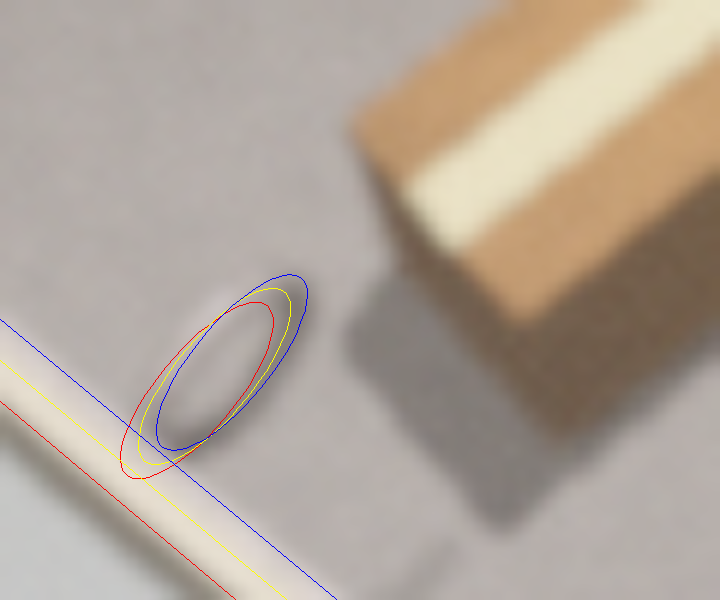

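```bash
python3 -m crank '[[0.1,0,0,0.07,0],[0.1,0,0,0.08,0],[0.1,0,0,0.08,0],[0.1,0,-0.05,0.054,-0.08],[0.1,0,-0.05,0.054,-0.115],[0.1,0,-0.05,0.054,-0.115],[0.1,0,-0.05,0.054,-0.115],[0.1,0,-0.05,0.054,-0.115]]'
python3 -m crank '[[0.1,-0.014,-0.04,0,-0.115],[0.1,-0.014,-0.04,0,-0.115],[0.1,-0.014,-0.04,0,-0.115],[0.1,-0.014,-0.04,0,-0.115],[0.1,-0.014,-0.04,0,-0.115],[0.1,-0.014,-0.04,0,-0.115],[0.1,-0.014,-0.04,0,-0.115],[0.1,-0.014,-0.04,0,-0.115]]'
python3 - <<'E'
from h import *
for n in("scene","top"): cv2.imwrite(f"pics/{n}7.png",arm.get_image(n)[:,:,::-1])
crop("pics/top7.png","pics/t7.png",230,70,200,170,4)
crop("pics/scene7.png","pics/s7.png",110,170,180,160,4)
print(arm.observe()["position"],arm.observe()["joints"],arm.observe()["ee_rot"])
E
```

```text
clock: 16.65
position: [0.5636, 0.0841, 0.2674]
ee_rot: [0.616, 3.08, 0.0]
force: [-0.3, -0.2, -3.0]
width: 0.236
clock: 17.32
position: [0.5186, -0.0436, 0.2662]
ee_rot: [1.973, 2.444, 0.0]
force: [-0.3, 0.9, -3.1]
width: 0.233
[ 0.51819668 -0.0462176   0.26607725] [ 0.40323718  0.26976218 -0.52581017  1.70721656  0.14602839  1.20367442
  0.05053341] [ 1.97557679  2.44119174 -0.0027831 ]
```

View pics/t7.png

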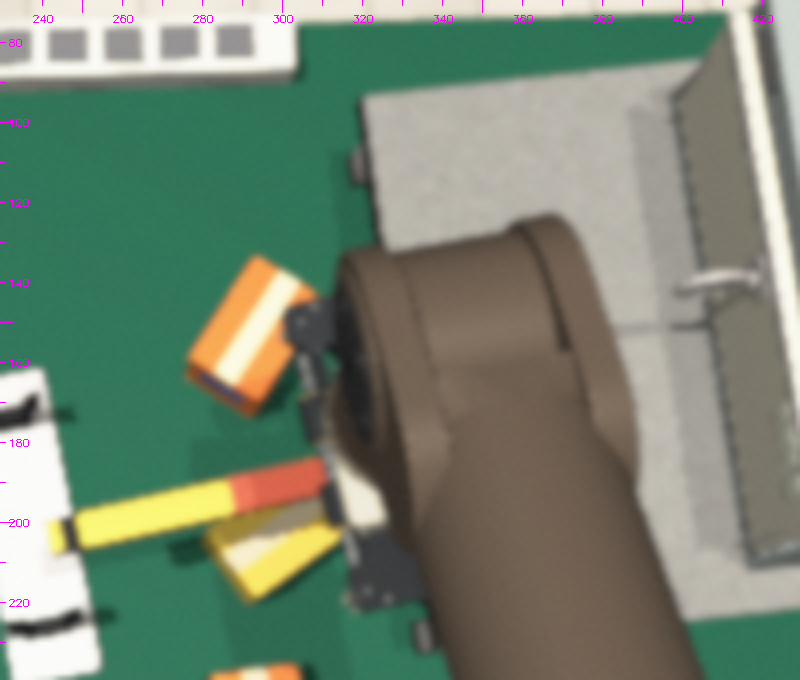

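View pics/s7.png

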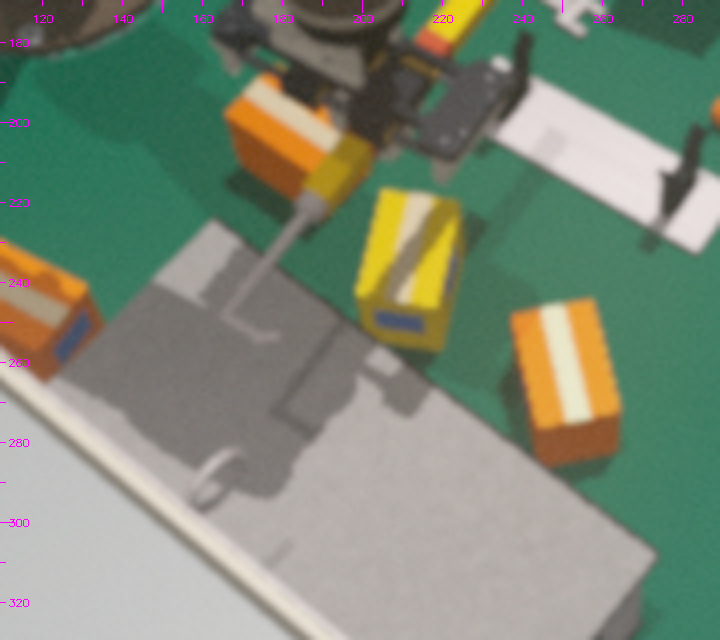

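```bash
python3 - <<'E'
from h import *
np.set_printoptions(precision=4,suppress=True)
tcp=np.array([.5182,-.0462,.2661]);yaw=np.radians(-78)
for g,dz in((.0355,.03),(.0355,.02),(.03,.03)):
    o=pose(tcp+[0,0,dz],yaw,[[-g,0,0]])[0]
    print(g,dz,proj("scene",pose(o,yaw,[[.2,0,0],[.194,.037,0],[.1,0,0]])),proj("top",pose(o,yaw,[[-.05,0,.011],[-.17,0,0]])))
obs=[(165.1,247.6),(178.4,253.4),(187.1,220.9)]
f=lambda v:(proj("scene",pose(pose(tcp+[0,0,v[0]],yaw+v[2],[[-v[1],0,0]])[0],yaw+v[2],[[.2,0,0],[.194,.037,0],[.1,0,0]]))-obs).ravel()
r=least_squares(f,[.03,.03,0]);print(r.x,r.fun)
# include pitch
f2=lambda v:np.r_[(proj("scene",pose(pose(tcp+[0,0,v[0]],yaw,[[-v[1],0,0]])[0],yaw,[[.2,0,-(.2-v[1])*v[2]],[.194,.037,-(.194-v[1])*v[2]],[.1,0,-(.1-v[1])*v[2]]]))-obs).ravel(),(v[0]-.03)*200,(v[1]-.0355)*500]
r=least_squares(f2,[.03,.03,0]);print(r.x,r.fun)
E
python3 - <<'E'
from h import *
crop("pics/scene7.png","pics/s7b.png",150,205,70,60,11)
E
```

```text
0.0355 0.03 [[166.0581 249.0275]
 [179.0757 254.0097]
 [188.6259 220.1466]] [[286.7633 193.0599]
 [241.1269 204.4579]]
0.0355 0.02 [[166.6526 250.7482]
 [179.5843 255.7074]
 [189.0499 221.9961]] [[286.5172 193.6035]
 [241.2837 204.8975]]
0.03 0.03 [[164.7674 250.6792]
 [177.8036 255.6829]
 [187.4274 221.6805]] [[288.8567 192.5616]
 [243.2118 203.9615]]
[ 0.0325  0.0344 -0.0137] [-0.1537  0.8937 -0.5153  0.2496  0.9073 -1.0774]
[ 0.0285  0.0339 -0.0584] [ 0.0962  0.4644 -0.0911 -0.2678  1.0851 -0.7623 -0.2968 -0.7784]
```

View pics/s7b.png

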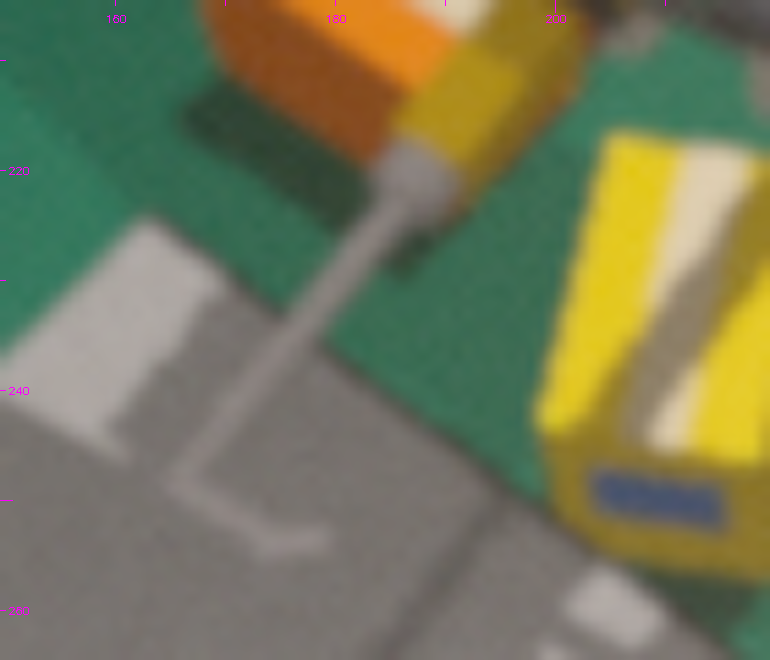

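```bash
python3 -m crank '[[0.1,0,0,0,-0.06],[0.1,0,0,0,-0.058],[0.1,0.021,-0.06,0,0],[0.1,0.021,-0.06,0,0],[0.1,0.021,-0.05,0,0],[0.1,0,-0.025,0,0],[0.1,0,0,0,0],[0.1,0,0,0,0]]'
python3 - <<'E'
from h import *
for n in("scene","top"): cv2.imwrite(f"pics/{n}8.png",arm.get_image(n)[:,:,::-1])
crop("pics/top8.png","pics/t8.png",370,100,70,80,8)
crop("pics/scene8.png","pics/s8.png",130,220,80,90,8)
print(arm.observe()["position"],arm.observe()["joints"],arm.observe()["ee_rot"])
E
```

```text
clock: 18.08
position: [0.5441, -0.1202, 0.2658]
ee_rot: [-2.112, -2.325, -0.001]
force: [-0.2, 0.8, -3.1]
width: 0.234
[ 0.54420261 -0.11908577  0.26603581] [ 0.47187953  0.32528651 -0.46763419  1.62685872  0.15271487  1.22590024
  0.07094949] [-2.11040430e+00 -2.32654015e+00 -1.22803658e-03]
```

View pics/t8.png

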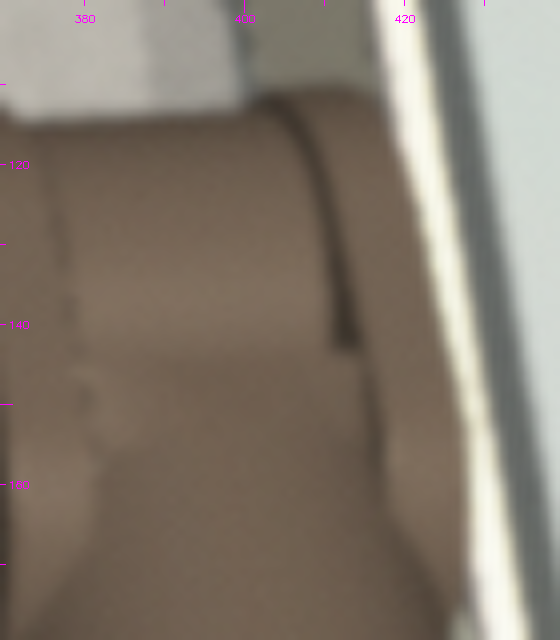

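View pics/s8.png

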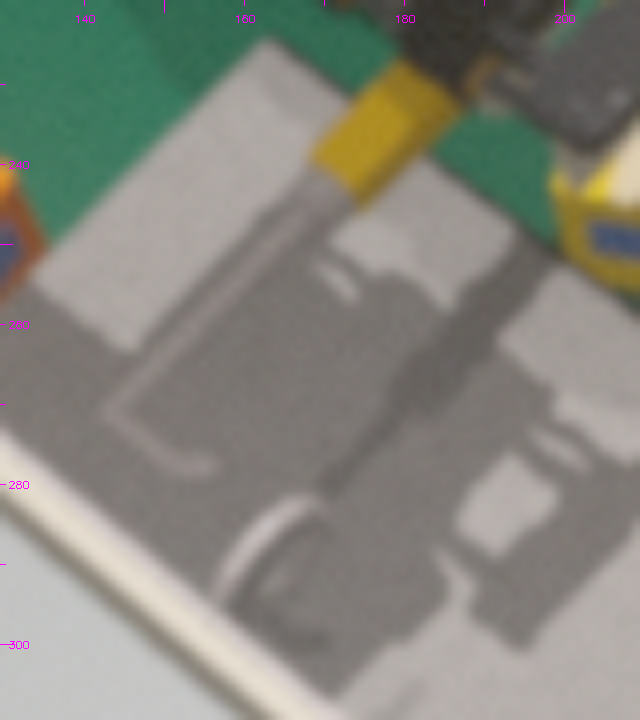

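```bash
python3 - <<'E'
from h import *
print(proj("scene",unit([[-.0093,0,.2967],[-.0110,0,.297],[-.0093,0,.2867],[-.0193,0,.2967],[-.0093,0.01,.2967]])))
tcp=np.array([.5442,-.1191,.266]);yaw=np.radians(-84.4)
o=pose(tcp+[0,0,.03],yaw,[[-.0355,0,0]])[0]
P=pose(o,yaw,[[.2,0,0],[.194,.037,0],[.2,.018,0]])
print(proj("scene",P),[tounit(p) for p in P])
E
cat > rs.py <<'E'
E
python3 - <<'E'
from h import *
im=arm.get_image("scene"); cv2.imwrite("pics/scene9.png",im[:,:,::-1])
print(arm.observe()["position"])
t=np.linspace(0,2*np.pi,60)
x0,y0,w,h,s=140,255,50,55,14
im=cv2.resize(im[y0:y0+h,x0:x0+w,::-1],None,fx=s,fy=s,interpolation=cv2.INTER_CUBIC).copy()
for r in(.018,.025):
    P=np.c_[-.037+r*np.cos(t),0*t,.118+r*np.sin(t)]
    p=proj("scene",flapP(.08,P)); cv2.polylines(im,[np.int32((p-[x0,y0]+.5)*s)],True,(0,0,255),1)
cv2.imwrite("pics/ring9.png",im)
E
```

```text
[[163.88415825 289.71432659]
 [164.35051261 289.1518417 ]
 [164.52530896 291.23111367]
 [166.73216056 286.68486222]
 [166.83579123 292.13748623]]
[[145.27739618 270.83547101]
 [157.62797312 277.52578185]
 [150.43775527 274.93851946]] [array([-0.01628317, -0.0717171 ,  0.296     ]), array([-0.02272831, -0.03479204,  0.296     ]), array([-0.01649994, -0.0537184 ,  0.296     ])]
[ 0.54425508 -0.11917851  0.26607376]
```

View pics/ring9.png

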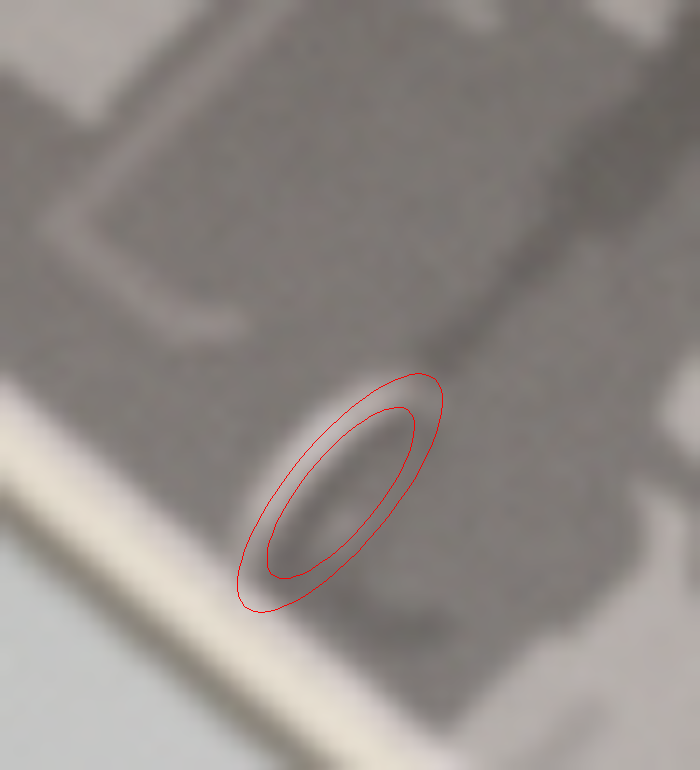

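```bash
python3 -m crank '[[0.1,0,-0.0125,0,-0.01],[0.1,0.02,0.002,0,0],[0.1,0.025,0.002,0,0],[0.1,0.025,0.002,0,0],[0.1,0.025,0.002,0,0],[0.1,0.02,0.002,0,0],[0.1,0.02,0.002,0,0],[0.1,0,0,0,0]]'
python3 - <<'E'
from h import *
im=arm.get_image("scene"); cv2.imwrite("pics/scene10.png",im[:,:,::-1])
crop("pics/scene10.png","pics/s10.png",130,220,80,90,8)
print(arm.observe()["position"],arm.observe()["ee_rot"],arm.observe()["force"])
E
```

```text
clock: 18.9
position: [0.6, -0.1207, 0.2653]
ee_rot: [-2.125, -2.313, -0.001]
force: [-0.5, -0.2, -2.0]
width: 0.236
[ 0.59907935 -0.12085403  0.26536164] [-2.12486874e+00 -2.31305967e+00 -2.50348700e-04] [-0.6908011  -0.41489241 -2.59439093]
```

View pics/s10.png

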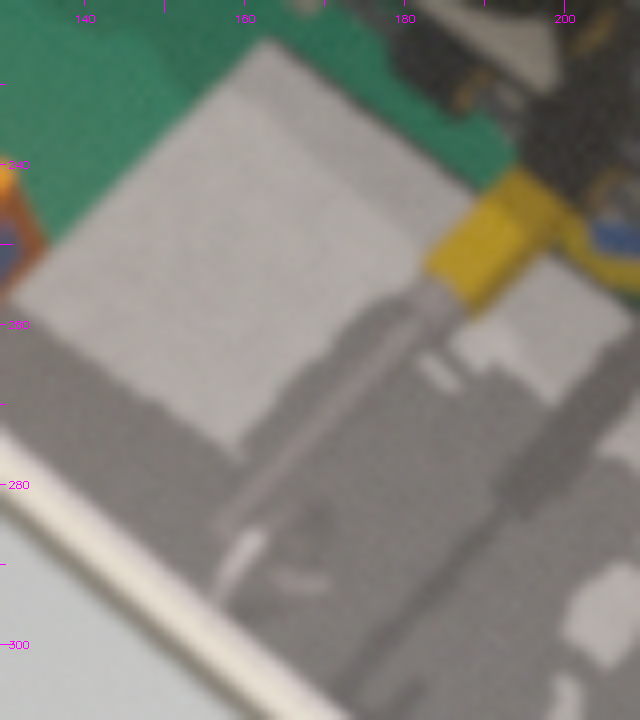

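```bash
python3 - <<'E'
import numpy as np
x,z=-.009,.2955
ths=np.r_[np.linspace(.0,1.30,21)[1:],]
first=True
ph=.384
out=[]
import math
def P(th,lead):
    f=.304+th
    return np.array([.037-.1237*math.sin(f)-lead*math.cos(f), .182+.1237*math.cos(f)-lead*math.sin(f)])
pts=[P(.08,.007),P(.08,.0135)]+[P(t,.0135) for t in np.linspace(.08,1.30,21)[1:]]
p=np.array([x,z])
for q in pts:
    d=q-p;p=q
    print("[0.1,%.4f,%.4f,%.4f,0]"%(d[0]*.0856/.4,-d[0]*.9963/.4,d[1]/.4),q.round(4))
E
```

```text
[0.1,-0.0015,0.0170,-0.0036,0] [-0.0158  0.2941]
[0.1,-0.0013,0.0150,-0.0061,0] [-0.0219  0.2916]
[0.1,-0.0014,0.0164,-0.0095,0] [-0.0284  0.2878]
[0.1,-0.0014,0.0158,-0.0105,0] [-0.0348  0.2837]
[0.1,-0.0013,0.0151,-0.0114,0] [-0.0408  0.2791]
[0.1,-0.0012,0.0144,-0.0123,0] [-0.0466  0.2742]
[0.1,-0.0012,0.0136,-0.0132,0] [-0.0521  0.2689]
[0.1,-0.0011,0.0128,-0.0140,0] [-0.0572  0.2633]
[0.1,-0.0010,0.0119,-0.0147,0] [-0.062   0.2574]
[0.1,-0.0009,0.0110,-0.0154,0] [-0.0664  0.2512]
[0.1,-0.0009,0.0100,-0.0161,0] [-0.0704  0.2448]
[0.1,-0.0008,0.0090,-0.0167,0] [-0.074   0.2381]
[0.1,-0.0007,0.0080,-0.0172,0] [-0.0773  0.2313]
[0.1,-0.0006,0.0070,-0.0176,0] [-0.0801  0.2242]
[0.1,-0.0005,0.0059,-0.0180,0] [-0.0824  0.217 ]
[0.1,-0.0004,0.0048,-0.0184,0] [-0.0843  0.2097]
[0.1,-0.0003,0.0036,-0.0186,0] [-0.0858  0.2022]
[0.1,-0.0002,0.0025,-0.0188,0] [-0.0868  0.1947]
[0.1,-0.0001,0.0014,-0.0189,0] [-0.0873  0.1871]
[0.1,-0.0000,0.0002,-0.0190,0] [-0.0874  0.1795]
[0.1,0.0001,-0.0010,-0.0189,0] [-0.087   0.1719]
[0.1,0.0002,-0.0021,-0.0189,0] [-0.0862  0.1644]
```

```bash
python3 -m crank '[[0.1,-0.0015,0.017,-0.0036,0],[0.1,-0.0013,0.015,-0.006,0],[0.1,-0.0014,0.0164,-0.0095,0],[0.1,-0.0014,0.0158,-0.0105,0],[0.1,-0.0013,0.015,-0.0114,0],[0.1,-0.0012,0.0144,-0.0123,0],[0.1,-0.0012,0.0136,-0.0132,0],[0.1,-0.001,0.0128,-0.014,0]]'
python3 - <<'E'
from h import *
im=arm.get_image("scene"); cv2.imwrite("pics/scene11.png",im[:,:,::-1])
crop("pics/scene11.png","pics/s11.png",90,200,130,140,5)
print(arm.observe()["position"],arm.observe()["ee_rot"],arm.observe()["force"],arm.observe()["ft_torque"])
E
```

```text
clock: 19.62
position: [0.594, -0.0727, 0.2331]
ee_rot: [-2.126, -2.313, 0.0]
force: [0.4, -4.3, -2.5]
width: 0.234
[ 0.59340287 -0.07110778  0.23196841] [-2.12288327e+00 -2.31301675e+00  5.45122522e-04] [-0.73660863  0.47159819 -2.89048519] [-0.54812278 -0.10798722 -0.0378513 ]
```

View pics/s11.png

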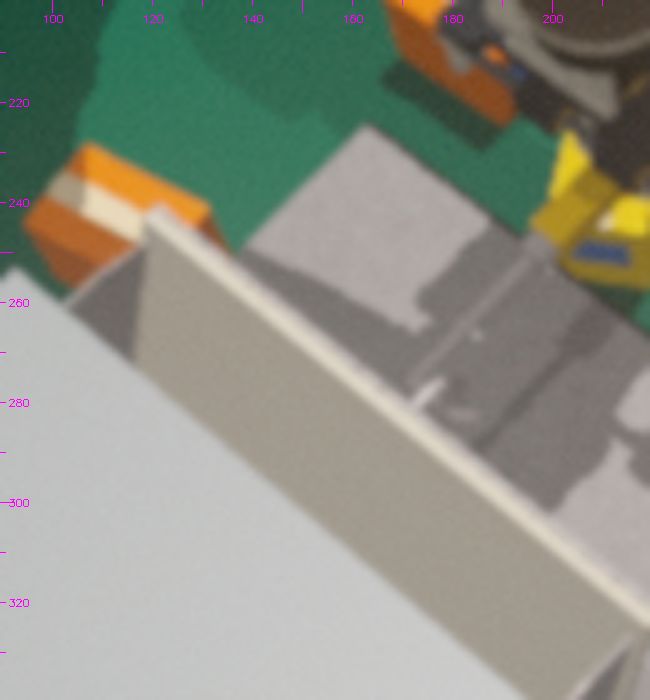

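```bash
python3 -m crank '[[0.1,-0.001,0.0119,-0.0147,0],[0.1,-0.001,0.011,-0.0154,0],[0.1,-0.001,0.01,-0.0161,0],[0.1,-0.001,0.009,-0.0167,0],[0.1,-0.0007,0.008,-0.0172,0],[0.1,-0.0006,0.007,-0.0176,0],[0.1,-0.0005,0.006,-0.018,0],[0.1,-0.0004,0.005,-0.0184,0]]'
python3 - <<'E'
from h import *
im=arm.get_image("scene"); cv2.imwrite("pics/scene12.png",im[:,:,::-1])
crop("pics/scene12.png","pics/s12.png",90,200,140,140,5)
print(arm.observe()["position"],arm.observe()["ee_rot"],arm.observe()["force"],arm.observe()["ft_torque"])
E
```

```text
clock: 20.33
position: [0.5917, -0.0456, 0.1793]
ee_rot: [-2.126, -2.313, -0.0]
force: [0.6, -1.0, -1.9]
width: 0.24
[ 0.59087796 -0.04513451  0.17772013] [-2.12375105e+00 -2.31215094e+00  1.31937499e-03] [-0.30395925 -0.40982926 -3.2347494 ] [-0.1501338  -0.1352841   0.00464982]
```

View pics/s12.png

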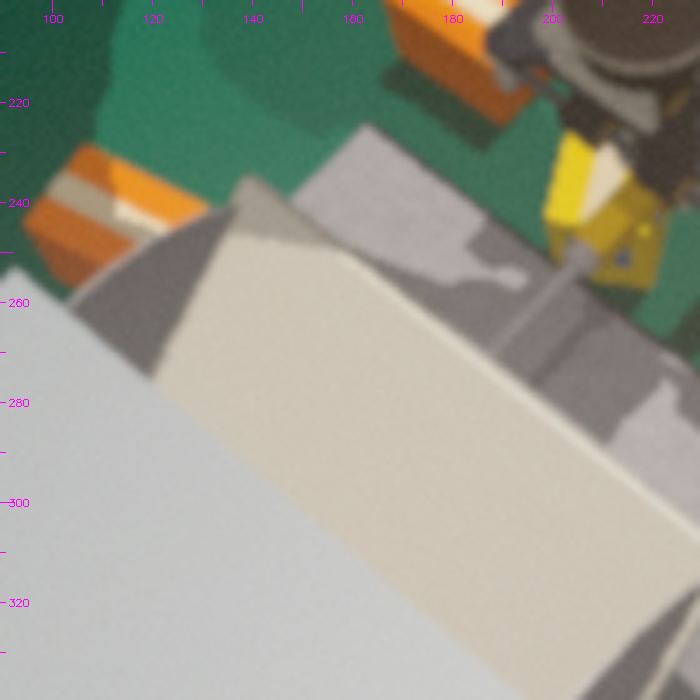

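```bash
python3 - <<'E'
from h import *
for th in(.7,.8,.9,1.0,1.1,1.3): print(th,proj("scene",flapP(th,[[-.005,-.17,.153],[.005,-.17,.153],[-.005,.08,.153]])).round(1).tolist())
E
```

```text
0.7 [[132.2, 235.6], [129.6, 236.5], [203.6, 292.1]]
0.8 [[136.1, 234.7], [133.6, 235.2], [206.9, 290.5]]
0.9 [[139.6, 234.2], [137.3, 234.5], [209.9, 289.3]]
1.0 [[142.8, 234.3], [140.8, 234.2], [212.5, 288.7]]
1.1 [[145.7, 234.8], [143.8, 234.4], [214.7, 288.6]]
1.3 [[150.2, 237.1], [148.9, 236.2], [218.0, 289.9]]
```

```bash
python3 -m crank '[[0.1,-0.0003,0.0036,-0.0186,0],[0.1,-0.0002,0.0025,-0.0188,0],[0.1,-0.0001,0.0014,-0.0189,0],[0.1,0,0.0002,-0.019,0],[0.1,0.0001,-0.001,-0.0189,0],[0.1,0.0002,-0.002,-0.0189,0],[0.1,0,0,0,0],[0.1,0,0,0,0]]'
python3 - <<'E'
from h import *
im=arm.get_image("scene"); cv2.imwrite("pics/scene13.png",im[:,:,::-1])
crop("pics/scene13.png","pics/s13.png",90,200,140,140,5)
print(arm.observe()["position"],arm.observe()["ee_rot"],arm.observe()["force"],arm.observe()["ft_torque"])
E
```

```text
clock: 21.05
position: [0.5914, -0.0442, 0.1343]
ee_rot: [-2.126, -2.312, 0.001]
force: [-0.4, -0.8, -2.6]
width: 0.233
[ 0.59161374 -0.04399725  0.13467838] [-2.12575249e+00 -2.31246945e+00 -2.63805399e-04] [ 0.88691009 -0.86070412 -3.3828665 ] [-0.04853448 -0.14538455  0.02730857]
```

View pics/s13.png

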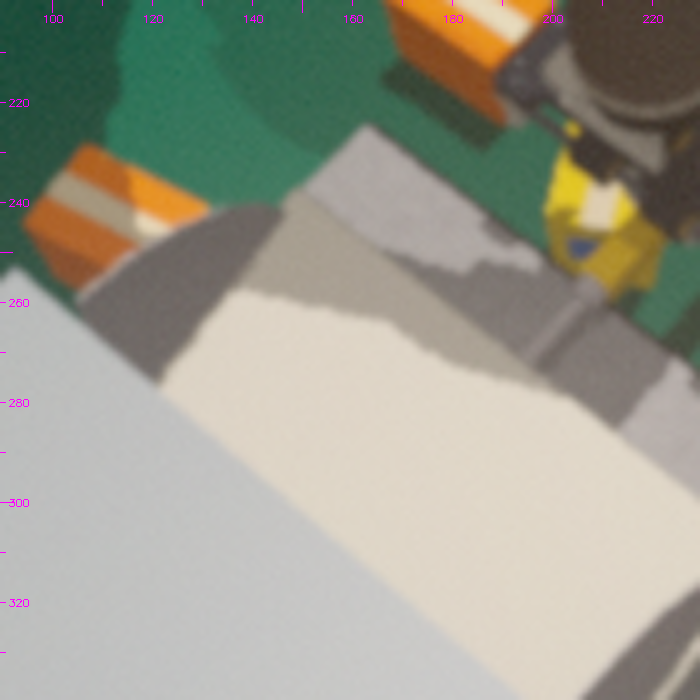

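```bash
python3 -m crank '[[0.1,0,0,-0.005,0],[0.1,0,0,-0.005,0],[0.1,0,0,-0.005,0],[0.1,0,0,0,0],[0.1,0,0,0,0],[0.1,0,0,0,0],[0.1,0,0,0,0],[0.1,0,0,0,0]]'
python3 - <<'E'
from h import *
im=arm.get_image("scene"); cv2.imwrite("pics/scene14.png",im[:,:,::-1])
crop("pics/scene14.png","pics/s14.png",130,220,40,35,18)
crop("pics/scene13.png","pics/s13b.png",130,220,40,35,18)
print(arm.observe()["position"],arm.observe()["force"],arm.observe()["ft_torque"])
E
```

```text
clock: 21.77
position: [0.5917, -0.0442, 0.1289]
ee_rot: [2.126, 2.313, 0.0]
force: [-0.4, 2.1, 0.6]
width: 0.236
[ 0.59174016 -0.04415128  0.12885934] [-1.00151768  1.52131169  0.19248819] [-0.29833728 -0.11925746  0.0056659 ]
```

View pics/s14.png

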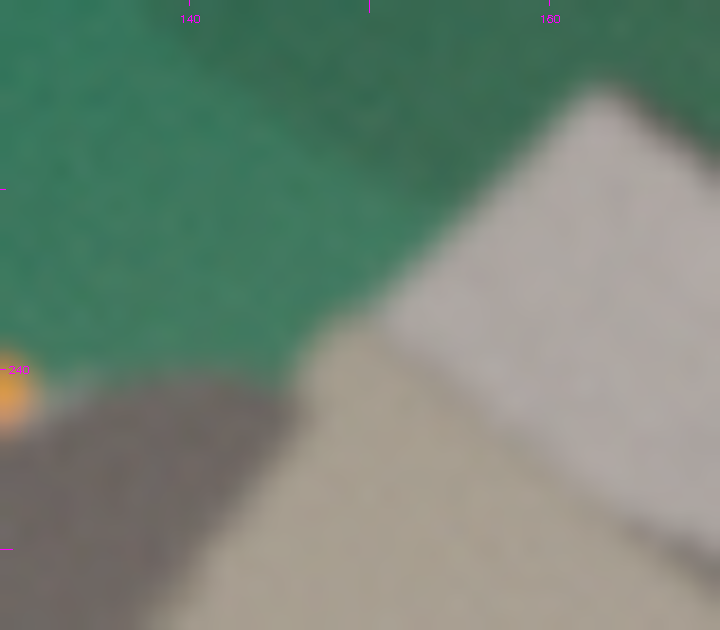

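View pics/s13b.png

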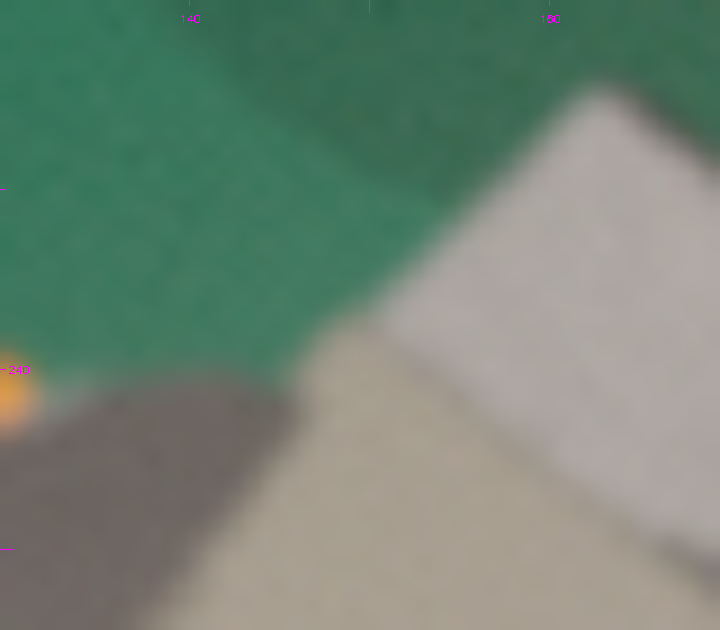

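```bash
python3 -m crank '[[0.1,0,0,-0.005,0],[0.1,0,0,-0.005,0],[0.1,0,0,0,0],[0.1,0,0,0,0],[0.1,0,0,0,0],[0.1,0,0,0,0],[0.1,0,0,0,0],[0.1,0,0,0,0]]'
python3 - <<'E'
from h import *
im=arm.get_image("scene"); cv2.imwrite("pics/scene15.png",im[:,:,::-1])
im=arm.get_image("top"); cv2.imwrite("pics/top15.png",im[:,:,::-1])
crop("pics/scene15.png","pics/s15.png",90,200,140,140,5)
crop("pics/top15.png","pics/t15.png",320,50,150,170,4)
print(arm.observe()["position"],arm.observe()["force"],arm.observe()["ft_torque"])
a,b,c=[cv2.imread(f"pics/scene{i}.png").astype(int)[225:345,95:170] for i in(13,14,15)]
print(abs(a-b).mean(),abs(b-c).mean())
E
```

```text
clock: 22.48
position: [0.5916, -0.0443, 0.1247]
ee_rot: [-2.126, -2.313, 0.0]
force: [-0.6, 1.0, -0.8]
width: 0.236
[ 0.59162172 -0.04427303  0.12475917] [-0.21689584  1.26907884 -0.29553305] [-0.28472335 -0.10985549 -0.0225083 ]
1.0115925925925926 1.0065185185185186
```

View pics/s15.png

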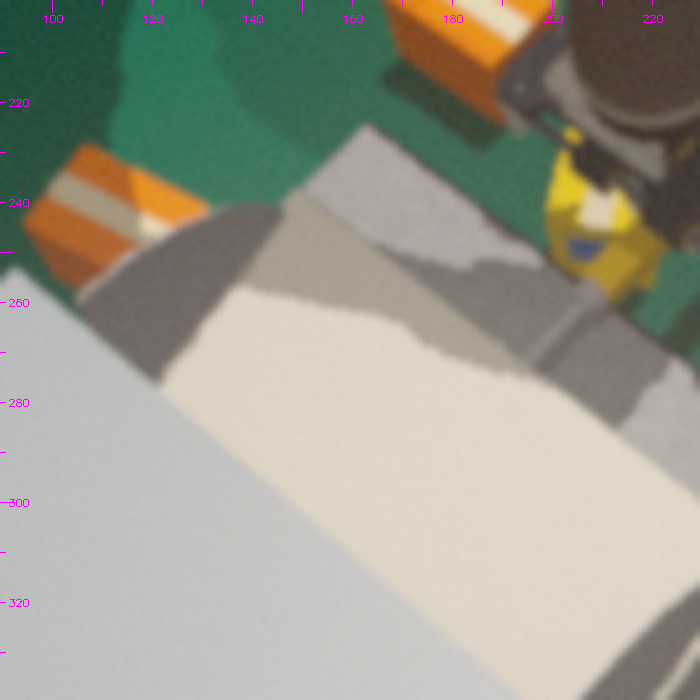

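View pics/t15.png

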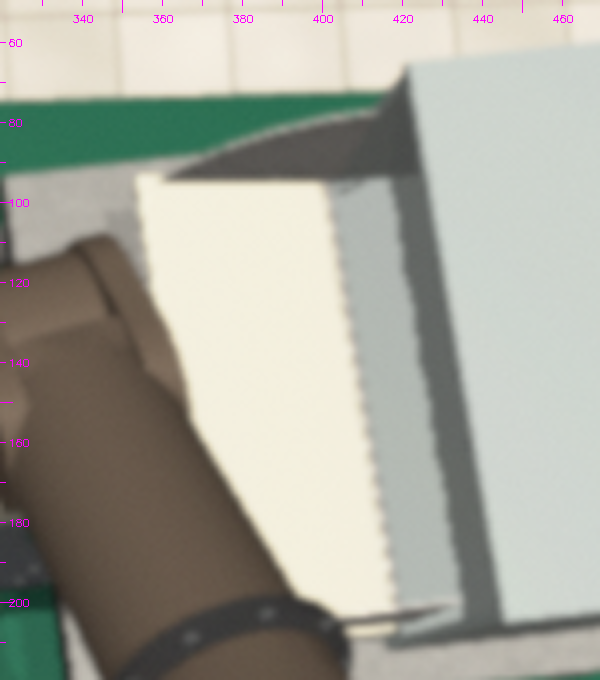

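```bash
python3 - <<'E'
from h import *
for th in(1.1,1.2,1.24,1.3,1.35):
    print(th,proj("top",flapP(th,[[-.005,.17,.153],[.005,.17,.153]])).round(1).tolist(),proj("scene",flapP(th,[[-.005,-.17,.153],[.005,-.17,.153]])).round(1).tolist())
    a=flapP(th,[[-.005,.17,.153],[.005,.17,.153]]); print(a[:,2])
crop("pics/top15.png","pics/t15b.png",335,80,50,45,15)
crop("pics/top15.png","pics/t15c.png",385,180,50,45,15)
E
```

```text
1.1 [[358.8, 89.7], [361.2, 88.3]] [[145.7, 234.8], [143.8, 234.4]]
[0.24694417 0.25585624]
1.2 [[355.6, 91.8], [357.7, 90.4]] [[148.1, 235.8], [146.6, 235.1]]
[0.23278054 0.24210093]
1.24 [[354.5, 92.6], [356.4, 91.3]] [[149.0, 236.3], [147.5, 235.5]]
[0.22696491 0.23642275]
1.3 [[353.0, 93.9], [354.6, 92.5]] [[150.2, 237.1], [148.9, 236.2]]
[0.21810953 0.22774511]
1.35 [[351.9, 94.9], [353.4, 93.6]] [[151.1, 238.0], [149.9, 236.9]]
[0.21062941 0.22038664]
```

View pics/t15b.png

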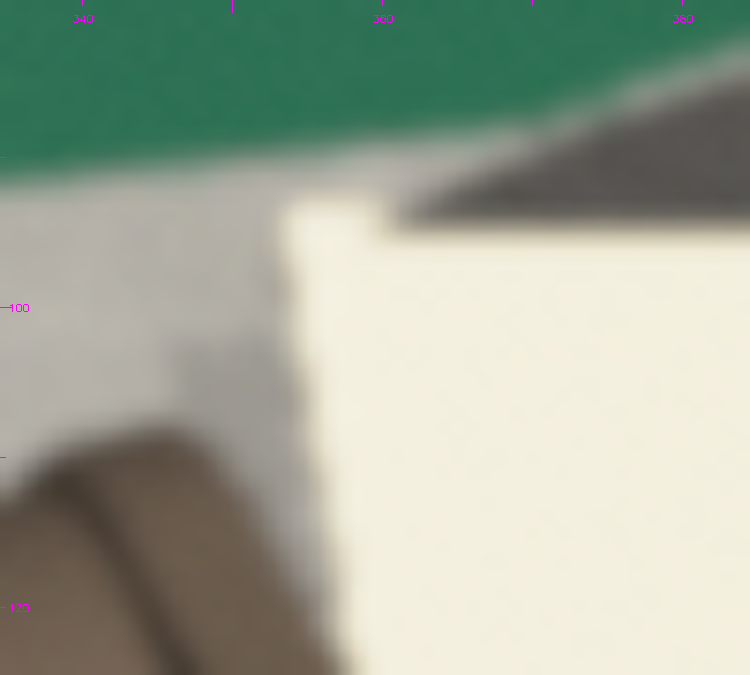

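```bash
python3 - <<'E'
from h import *
import h
crop("pics/scene15.png","pics/s15b.png",155,215,110,100,7)
E
```

```text
(no output)
```

View pics/s15b.png

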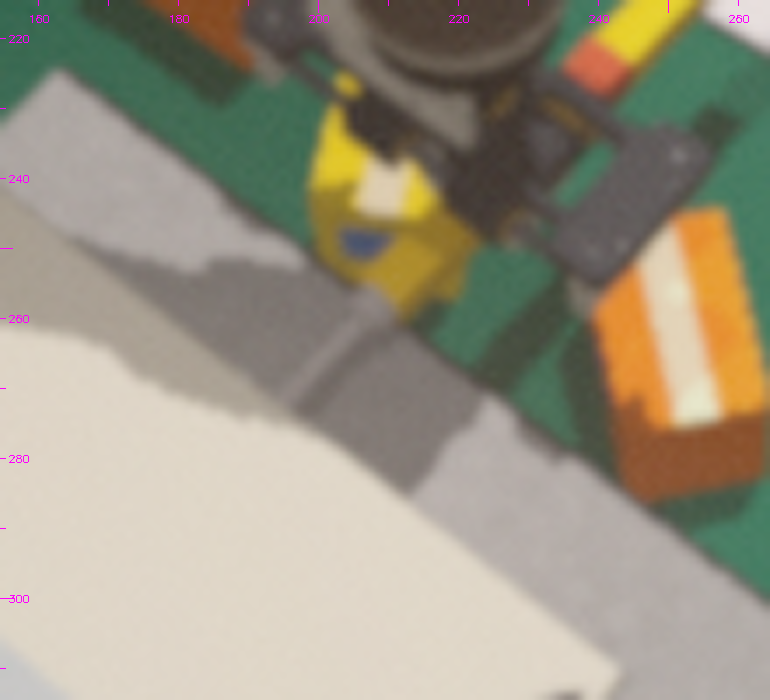

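View pics/t15c.png

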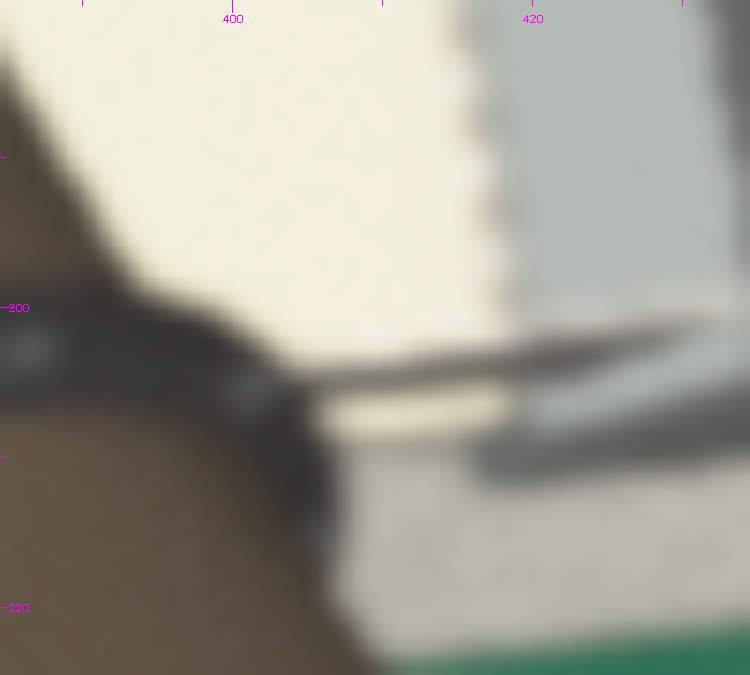

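```bash
python3 - <<'E'
from h import *
X,r=tri((242.9,309.6),(353.4,93.2));print(X,tounit(X),r)
for th in(1.2,1.25,1.3,1.35):
    a=flapP(th,[[-.005,.17,.153],[.005,.17,.153]]);print(th,[tounit(p) for p in a],proj("scene",a))
print(arm.observe()['clock'])
E
```

```text
[ 0.79047553 -0.16839917  0.2256723 ] [-0.11057406  0.16745414  0.2256723 ] [ 0.76017535 -0.12286627  0.6964122   0.50120312]
1.2 [array([-0.10741377,  0.17      ,  0.23278054]), array([-0.10379019,  0.17      ,  0.24210093])] [[243.61270677 310.0878997 ]
 [242.64183332 309.93388187]]
1.25 [array([-0.10977126,  0.17      ,  0.2254994 ]), array([-0.10661803,  0.17      ,  0.23498924])] [[244.24350005 310.3486791 ]
 [243.3997393  310.03256651]]
1.3 [array([-0.1117619 ,  0.17      ,  0.21810953]), array([-0.10908691,  0.17      ,  0.22774511])] [[244.77726435 310.73030682]
 [244.06035216 310.25570951]]
1.35 [array([-0.11338071,  0.17      ,  0.21062941]), array([-0.11119064,  0.17      ,  0.22038664])] [[245.21445907 311.2298018 ]
 [244.62383869 310.60057886]]
22.5833
```

```bash
python3 -m crank '[[0.1,0,0,0.011,0],[0.1,0,0,0.011,0],[0.1,0,0,0.01,0],[0.1,0,0,0,0],[0.1,-0.02,-0.0017,0,0],[0.1,-0.03,-0.0026,0,0],[0.1,-0.03,-0.0026,0,0],[0.1,-0.03,-0.0026,0,0]]'
python3 - <<'E'
from h import *
for n in("scene",): cv2.imwrite(f"pics/{n}16.png",arm.get_image(n)[:,:,::-1])
crop("pics/scene16.png","pics/s16.png",100,200,140,120,5)
print(arm.observe()["position"],arm.observe()["force"],arm.observe()["ft_torque"])
E
```

```text
clock: 23.25
position: [0.5463, -0.0482, 0.1372]
ee_rot: [-2.126, -2.312, 0.001]
force: [0.2, 0.4, -2.5]
width: 0.236
[ 0.54370466 -0.048531    0.13706642] [-4.36863062 -0.39418916 -3.53668276] [-0.14660997  0.25074451 -0.02215051]
```

View pics/s16.png

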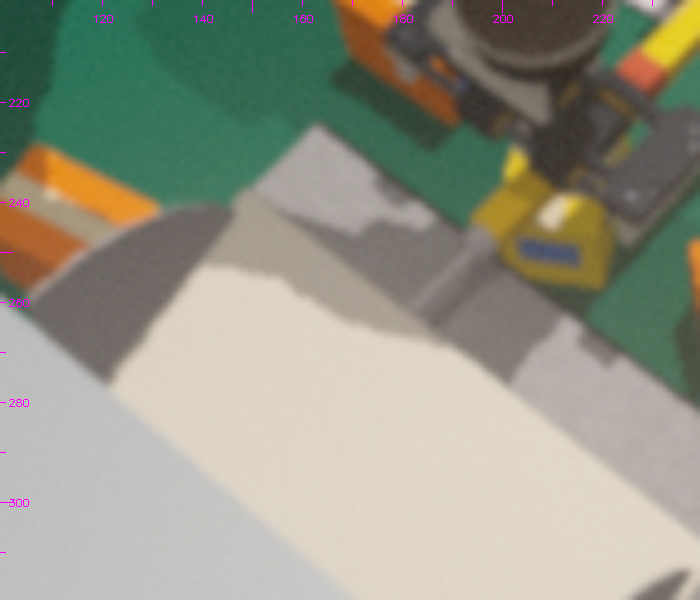

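```bash
python3 -m crank '[[0.1,-0.025,-0.002,0,0],[0.1,-0.015,-0.001,0,0],[0.1,0,0,0,0],[0.1,-0.003,0.03,0,0],[0.1,-0.005,0.06,0,0],[0.1,-0.005,0.06,0,0],[0.1,-0.007,0.08,0,0],[0.1,-0.007,0.08,0.02,0]]'
python3 - <<'E'
from h import *
for n in("scene","top"): cv2.imwrite(f"pics/{n}17.png",arm.get_image(n)[:,:,::-1])
crop("pics/scene17.png","pics/s17.png",90,170,180,150,4)
crop("pics/top17.png","pics/t17.png",230,70,200,170,4)
print(arm.observe()["position"],arm.observe()["force"],arm.observe()["ee_rot"])
E
```

```text
clock: 23.97
position: [0.5201, 0.0763, 0.1446]
ee_rot: [-2.126, -2.311, 0.002]
force: [0.7, 0.3, -2.4]
width: 0.235
[0.52090065 0.08306107 0.14705034] [-0.01202061  0.05104223 -2.19728793] [-2.11524627 -2.32090211 -0.00824922]
```

View pics/s17.png

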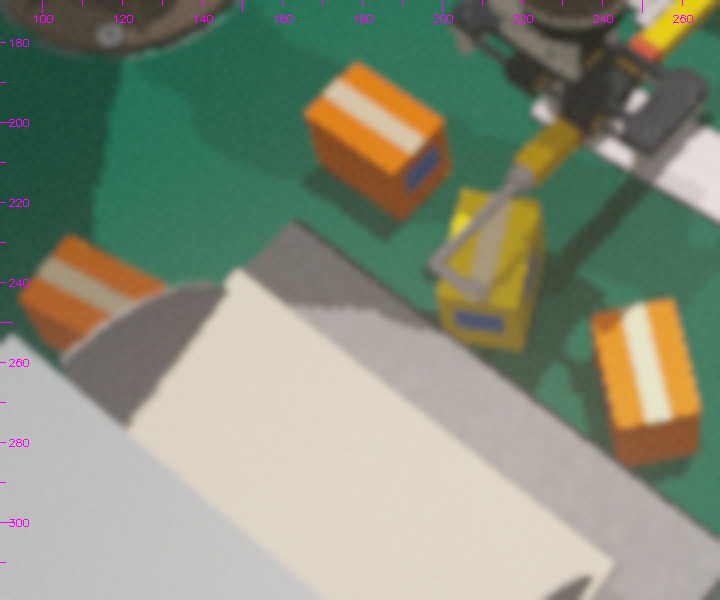

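View pics/t17.png

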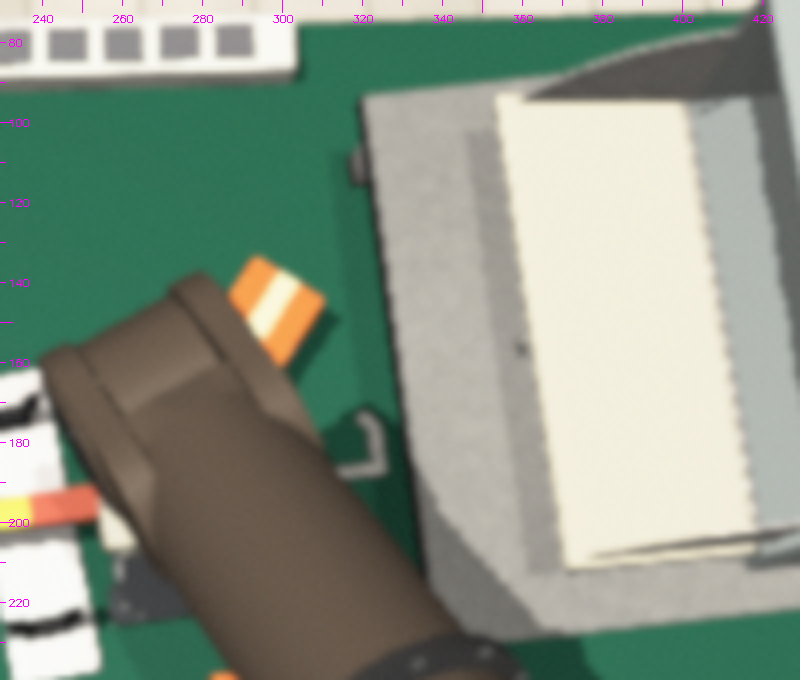

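```bash
python3 -m crank '[[0.1,0,0,0.03,0.08],[0.1,0,0,0.04,0.115],[0.1,0,0,0.04,0.115],[0.1,0,0,0.04,0.115],[0.1,0,0,0.04,0.115],[0.1,0,0,0.04,0.115],[0.1,0,0,0.03,0.115],[0.1,0,0,0,0.115]]'
python3 -m crank '[[0.1,0.01,0.02,0,0.115],[0.1,0.015,0.03,0,0.115],[0.1,0.015,0.04,0,0.115],[0.1,0.015,0.04,0,0.115],[0.1,0.015,0.04,0,0.115],[0.1,0.015,0.04,0,0.08],[0.1,0.015,0.04,0,0],[0.1,0,0,0,0]]'
python3 -c "
from cell import arm
import numpy as np
o=arm.observe();r=o['ee_rot'];print(o['position'],2*np.degrees(np.arctan2(r[1],r[0]))-90,o['joints'])"
```

```text
clock: 24.73
position: [0.5223, 0.0764, 0.2523]
ee_rot: [0.857, 3.018, 0.004]
force: [0.3, -0.0, -3.3]
width: 0.238
clock: 25.4
position: [0.5611, 0.1794, 0.2496]
ee_rot: [-0.204, 3.134, 0.006]
force: [-1.2, 0.3, -2.3]
width: 0.237
[0.5610921  0.17944462 0.2496391 ] 97.44939680816103 [ 0.18724424  0.483492   -0.86902871  1.5560341   0.37685616  1.27689155
  0.96629895]
```

```bash
python3 -m crank '[[0.1,0,0,-0.06,0.03],[0.1,0,0,-0.08,0],[0.1,0,0,-0.08,0],[0.1,0,0,-0.04,0],[0.1,0,0,0,0],[0.1,0,0,0,0],[0.1,0,0,0,0],[0.1,0,0,0,0]]'
python3 - <<'E'
from h import *
for n in("scene","top"): cv2.imwrite(f"pics/{n}18.png",arm.get_image(n)[:,:,::-1])
crop("pics/scene18.png","pics/s18.png",205,110,150,130,5)
crop("pics/top18.png","pics/t18.png",180,110,110,150,5)
o=arm.observe();r=o['ee_rot'];print(o['position'],2*np.degrees(np.arctan2(r[1],r[0]))-90)
E
```

```text
clock: 26.07
position: [0.5618, 0.1756, 0.1474]
ee_rot: [-0.247, 3.129, 0.002]
force: [0.9, -0.7, -3.1]
width: 0.233
[0.56160713 0.17524672 0.14704718] 99.00543822816809
```

View pics/s18.png

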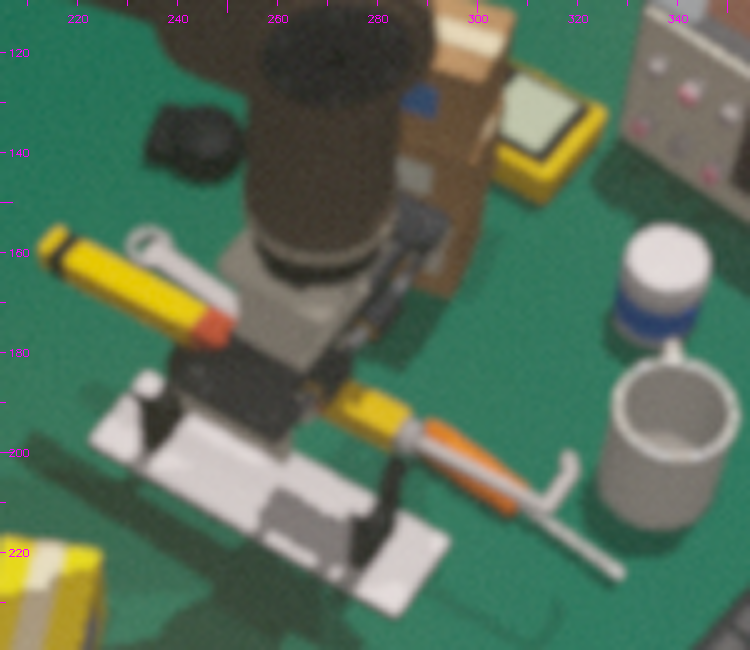

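View pics/t18.png

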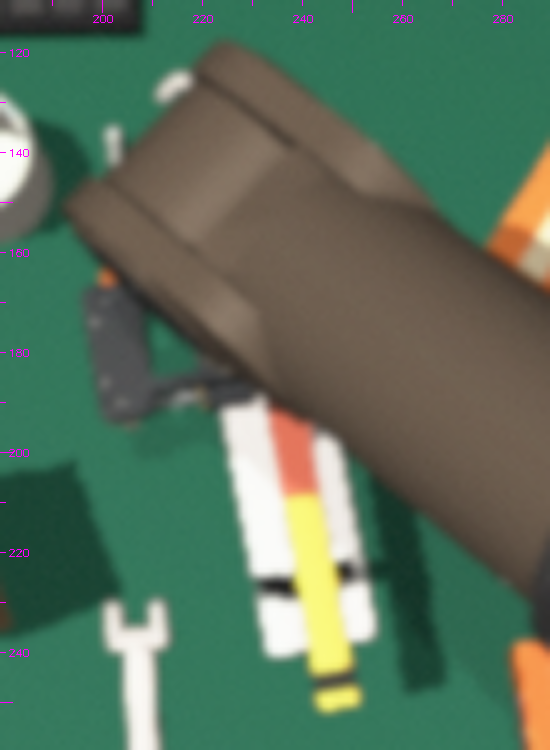

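```bash
python3 - <<'E'
from h import *
np.set_printoptions(precision=4,suppress=True)
tcp=np.array([.5616,.1752,.147]);yaw=np.radians(9.0)
obs=np.array([(215.6,158.6),(313.6,211.6),(318.6,200.6)])
def mdl(v,P):
    g,dz,pt=v; P=np.array(P,float); P[:,0]-=g; c,s=np.cos(pt),np.sin(pt)
    Q=np.c_[P[:,0]*c-P[:,2]*s,P[:,1],P[:,0]*s+P[:,2]*c]; return pose(tcp+[0,0,dz],yaw,Q)
f=lambda v:(proj("scene",mdl(v,[[-.17,0,0],[.2,0,0],[.194,.037,0]]))-obs).ravel()
r=least_squares(f,[.0355,.03,0]);print(r.x,r.fun)
print(f([.0355,.03,0]))
print(proj("top",mdl(r.x,[[-.05,0,.011],[-.17,0,0]])),"obs top red- (",180+300/5,110+493/5,") end",180+338/5,110+700/5)
pts=[[.125,.035,.008],[.125,-.035,.008],[-.125,-.035,.008],[-.125,.035,.008]]
ob=[("top",i,np.array(p)-.4) for i,p in enumerate([(220,166.5),(240.5,162),(255.2,237),(233.2,241.5)])]+[("scene",0,(294.6,218)),("scene",1,(283.6,232.6)),("scene",2,(222.6,197.6))]
g=lambda v:np.concatenate([proj(n,pose([v[0],v[1],0],v[2],[pts[i]])[0])[0]-p for n,i,p in ob])
r=least_squares(g,[.53,.17,.17]);print(r.x,np.degrees(r.x[2]),g(r.x).reshape(-1,2).round(1).tolist())
E
```

```text
[0.0347 0.0319 0.0494] [-0.9507  0.1516  0.6058 -0.6243  0.0883  0.7098]
[-1.389  -1.5404  0.0572  1.0074 -0.471   2.326 ]
[[240.1945 208.2578]
 [247.902  250.291 ]] obs top red- ( 240.0 208.6 ) end 247.6 250.0
[0.5213 0.1788 0.1625] 9.312009427739 [[0.1, -0.6], [0.6, -0.0], [0.1, 0.2], [0.5, -0.2], [0.2, -0.8], [0.2, -0.2], [0.0, -0.7]]
```

```bash
python3 -m crank '[[0.1,0.006,0.026,0,0.01],[0.1,0,0,-0.05,0],[0.1,0,0,-0.06,0],[0.1,0,0,-0.04,0],[0.1,0,0,-0.02,0],[0.1,0,0,0,0],[0.1,0,0,0,0],[0.1,0,0,0,0]]'
python3 - <<'E'
from h import *
for n in("scene","top"): cv2.imwrite(f"pics/{n}19.png",arm.get_image(n)[:,:,::-1])
crop("pics/scene19.png","pics/s19.png",205,150,120,90,6)
crop("pics/top19.png","pics/t19.png",200,120,80,145,5)
o=arm.observe();r=o['ee_rot'];print(o['position'],2*np.degrees(np.arctan2(r[1],r[0]))-90,o['force'])
E
```

```text
clock: 26.83
position: [0.564, 0.186, 0.0789]
ee_rot: [-0.264, 3.129, 0.001]
force: [0.1, -0.3, -3.2]
width: 0.234
[0.56398764 0.18575718 0.07882777] 99.6177121375828 [ 0.52835306  0.79138777 -2.61839856]
```

View pics/s19.png

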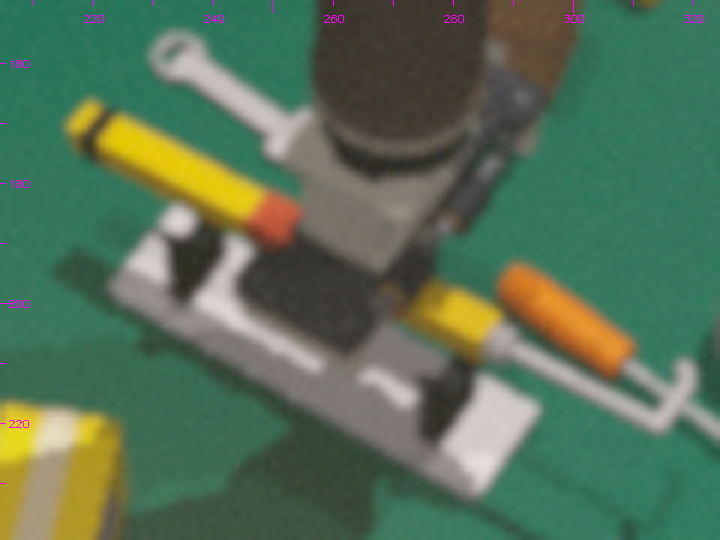

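View pics/t19.png

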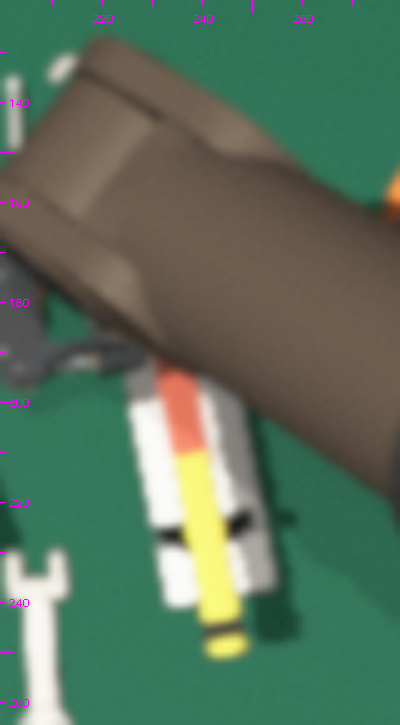

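```bash
python3 -m crank '[[0.1,0,0,-0.02,0],[0.1,0,0,-0.02,0],[0.1,0,0,-0.02,0],[0.1,0,0,-0.02,0],[0.1,0,0,-0.01,0],[0.1,0,0,0,0],[0.1,0,0,0,0],[0.1,0,0,0,0]]'
```

```text
clock: 27.6
position: [0.5634, 0.1854, 0.0417]
ee_rot: [-0.264, 3.13, 0.0]
force: [-0.4, -0.5, -2.5]
width: 0.234
```

```bash
python3 -m crank '[[0.1,0,0,-0.005,0],[0.1,0,0,-0.005,0],[0.1,0,0,-0.005,0],[0.1,0,0,0,0],[0.1,0,0,0,0],[0.1,0,0,0,0],[0.1,0,0,0,0],[0.1,0,0,0,0]]'
```

```text
clock: 28.27
position: [0.5633, 0.1852, 0.0357]
ee_rot: [-0.263, 3.13, 0.0]
force: [1.0, -1.1, -1.8]
width: 0.235
```

```bash
python3 -m crank '[[0.1,0,0,-0.004,0],[0.1,0,0,-0.004,0],[0.1,0,0,-0.004,0],[0.1,0,0,0,0],[0.1,0,0,0,0],[0.1,0,0,0,0],[0.1,0,0,0,0],[0.1,0,0,0,0]]'
python3 - <<'E'
from h import *
for n in("scene","top"): cv2.imwrite(f"pics/{n}20.png",arm.get_image(n)[:,:,::-1])
crop("pics/scene20.png","pics/s20.png",205,150,120,90,6)
o=arm.observe();print(o['position'],o['force'],o['ft_torque'])
E
```

```text
clock: 28.93
position: [0.5633, 0.1852, 0.0308]
ee_rot: [-0.263, 3.13, 0.0]
force: [2.9, 0.9, 2.3]
width: 0.234
[0.56331504 0.185212   0.03081547] [1.64602746 2.00354867 1.52165445] [ 0.16654881 -0.12627681 -0.07929911]
```

View pics/s20.png

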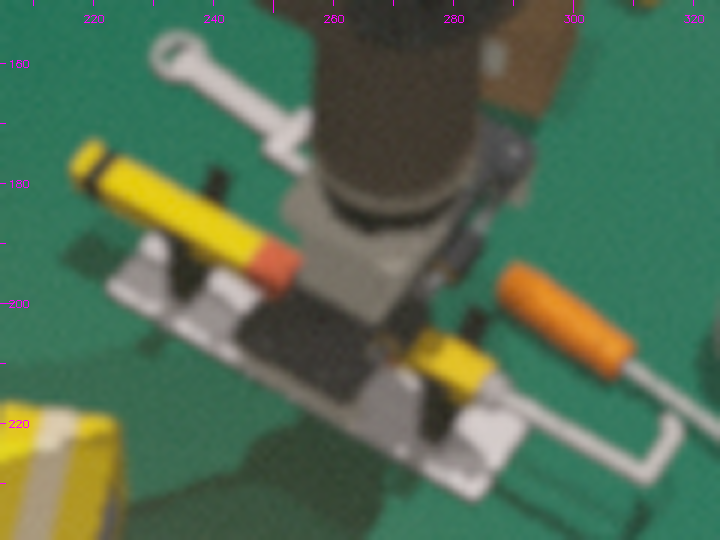

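```bash
python3 -m crank '[[0.1,0,0,-0.004,0],[0.1,0,0,0,0],[0.1,0,0,0,0],[0.3,0,0,0,0],[0.35,0,0,0,0],[0.5,0,0,0,0],[0.5,0,0,0,0],[0.5,0,0,0,0]]'
python3 -m crank '[[0.5,0,0,0,0],[0.5,0,0,0.02,0],[0.5,0,0,0.04,0],[0.5,0,0,0.06,0],[0.5,0,0,0.09,0],[0.5,0,0,0.09,0],[0.5,0,0,0.09,0],[0.5,0,0,0.09,0]]'
python3 -m crank '[[0.5,-0.05,-0.08,0.03,0],[0.5,-0.05,-0.08,0,0],[0.5,-0.05,-0.08,0,0],[0.5,-0.05,-0.08,0,0],[0.5,-0.05,-0.08,0,0],[0.5,-0.05,-0.08,0,0],[0.5,0,-0.08,0,0],[0.5,0,0,0,0]]'
python3 - <<'E'
from h import *
for n in("scene","top"): cv2.imwrite(f"pics/{n}21.png",arm.get_image(n)[:,:,::-1])
o=arm.observe();print(o['position'],o['force'])
crop("pics/top21.png","pics/t21.png",120,110,150,145,5)
crop("pics/scene21.png","pics/s21.png",205,90,150,150,5)
E
```

```text
clock: 29.7
position: [0.5629, 0.185, 0.0288]
ee_rot: [0.264, -3.13, 0.0]
force: [0.4, -0.7, 1.4]
width: 0.487
clock: 30.37
position: [0.5627, 0.1853, 0.2236]
ee_rot: [-0.264, 3.13, 0.001]
force: [0.6, 0.7, -0.2]
width: 0.502
clock: 31.03
position: [0.4419, -0.0456, 0.2333]
ee_rot: [0.251, -3.13, 0.006]
force: [0.5, -0.3, 0.5]
width: 0.502
[ 0.44315513 -0.040026    0.23366747] [0.00268337 0.95448963 0.25428609]
```

View pics/s21.png

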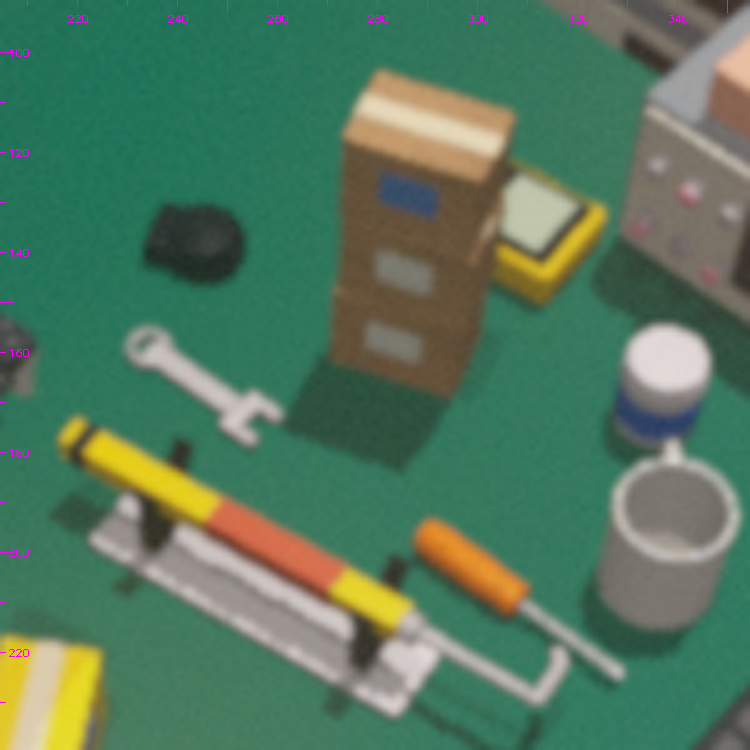

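View pics/t21.png

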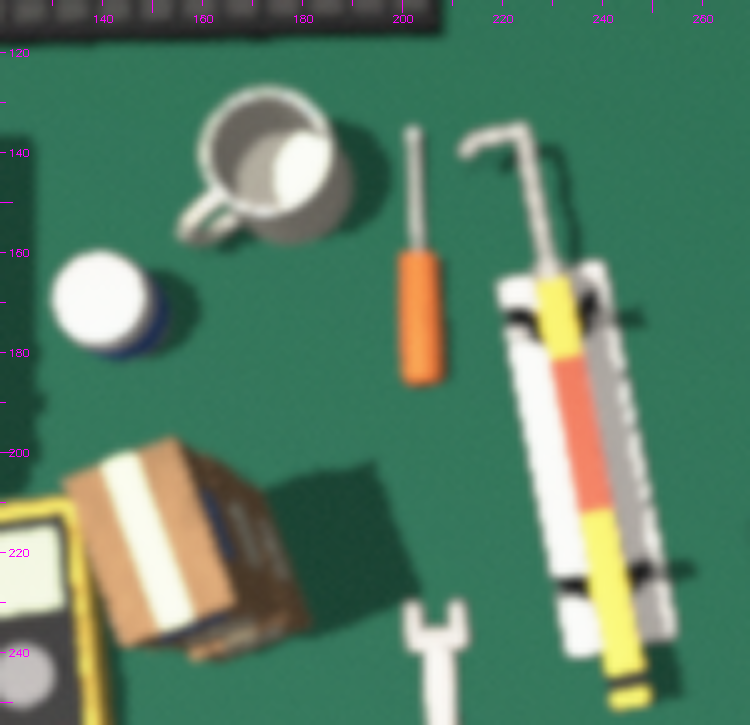

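View pics/scene21.png

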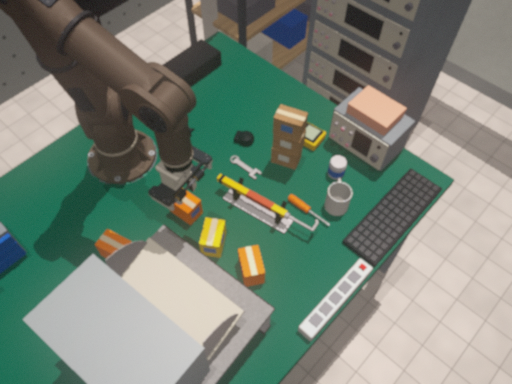

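```bash
python3 - <<'E'
from h import *
np.set_printoptions(precision=4,suppress=True)
def box(z):return [[sx*.048,sy*.032,z] for sx,sy in((1,1),(1,-1),(-1,-1),(-1,1))]
T=np.array([(132.4,206),(155,197.4),(167,230.4),(145,239.6)])-.4
S=np.array([(308,112),(302.6,126),(273.6,116),(281.4,104)])-.4
def f(v):
    W=pose([v[0],v[1],0],v[2],box(.24)); return np.r_[(proj("top",W)-T).ravel(),(proj("scene",W)-S).ravel()]
r=least_squares(f,[.455,.405,.33]);print(r.x,np.degrees(r.x[2]),f(r.x).reshape(-1,2).round(1).tolist())
crop("pics/scene21.png","pics/s21f.png",90,220,180,140,4)
crop("pics/top21.png","pics/t21f.png",310,50,150,185,4)
E
```

```text
[0.4524 0.405  0.3551] 20.34492786035086 [[0.0, 0.1], [-0.3, -0.1], [-0.1, -0.1], [-0.6, -0.4], [0.3, 0.1], [-1.0, -0.2], [0.1, 1.1], [-0.6, -0.3]]
```

View pics/s21f.png

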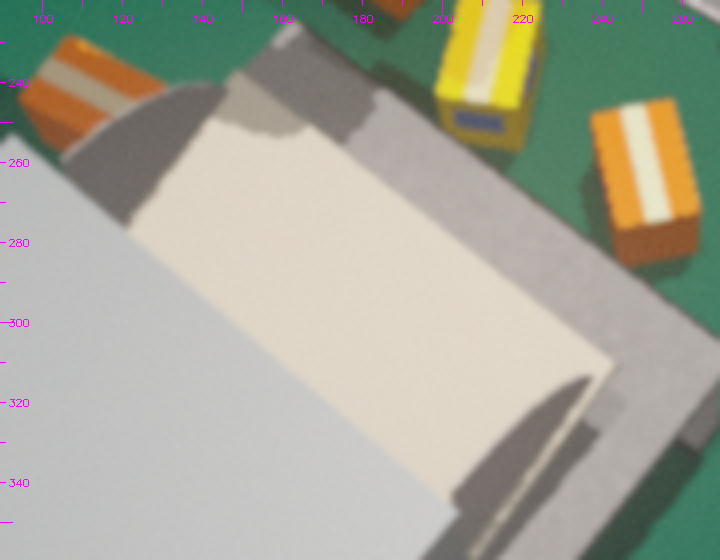

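View pics/t21f.png

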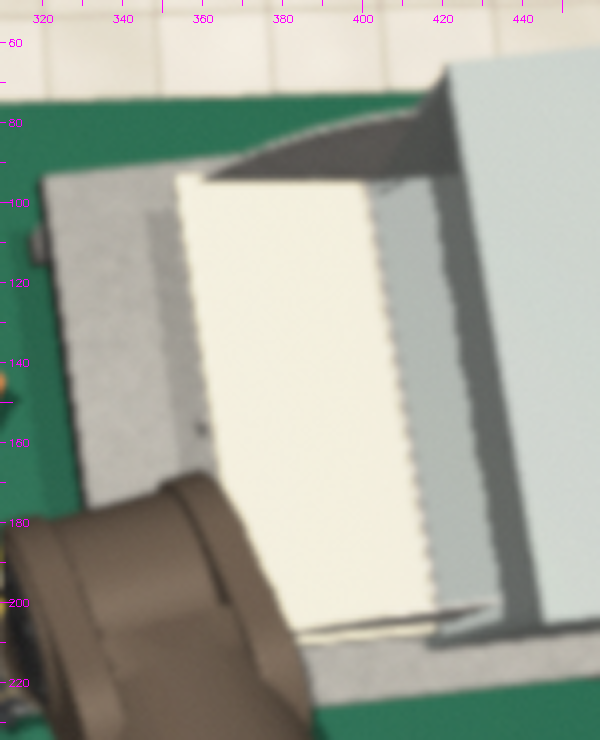

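```bash
python3 - <<'E'
from h import *
crop("pics/top17.png","pics/t17b.png",355,190,40,35,16)
crop("pics/scene17.png","pics/s17b.png",135,222,40,35,16)
crop("pics/scene17.png","pics/s17c.png",225,295,40,35,16)
crop("pics/top17.png","pics/t17c.png",340,80,40,35,16)
a=[cv2.imread(f"pics/{k}.png") for k in("t17b","s17b")];b=[cv2.imread(f"pics/{k}.png") for k in("t17c","s17c")]
cv2.imwrite("pics/q.png",cv2.resize(np.vstack([np.hstack(a),np.hstack(b)]),None,fx=.5,fy=.5))
E
```

```text
(no output)
```

View pics/q.png

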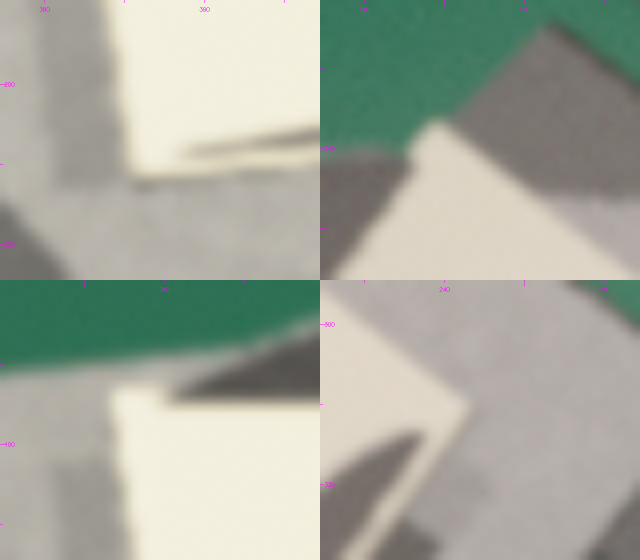

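```bash
python3 - <<'E'
from h import *
import h
D=[[-.188,.21,.14],[-.188,-.21,.14],[.25,-.21,.14]]
do=[("top",0,(319.6,92.6)),("top",1,(339.6,231.6)),("top",2,(488.8,214.8)),("scene",0,(273.9,307.9)),("scene",1,(162.9,224.6))]
fo=[("top",-.17,(371.0,211.75)),("scene",-.17,(149.5,236.75)),("top",.17,(353.5,93.25)),("scene",.17,(243.25,310.1))]
def F(v,edge,bias):
    h.U0=np.array([v[0],v[1],0]);h.UY=v[2];r=[]
    off={"top":v[4:6]*bias,"scene":v[6:8]*bias}
    for n,i,p in do: r+=list(proj(n,unit([D[i]]))[0]+off[n]-p)
    for n,y,p in fo: r+=list(proj(n,flapP(v[3],[[edge,y,.153]]))[0]+off[n]-p)
    return np.r_[r,v[4:8]*.3]
for e in(-.005,0,.005):
  for b in(0,1):
    s=least_squares(F,[.633,-.293,-1.485,1.25,0,0,0,0],args=(e,b));print(e,b,s.x.round(4),round(s.cost,2))
E
```

```text
-0.005 0 [ 0.6327 -0.2926 -1.4852  1.268   0.      0.      0.      0.    ] 2.16
-0.005 1 [ 0.6303 -0.2925 -1.4853  1.2668 -0.4277 -1.0251  0.1036  0.6949] 1.07
0 0 [ 0.6327 -0.2925 -1.4852  1.301   0.      0.      0.      0.    ] 2.15
0 1 [ 0.6303 -0.2925 -1.4853  1.3    -0.409  -1.0322  0.0944  0.6998] 1.07
0.005 0 [ 0.6327 -0.2926 -1.4852  1.3334  0.      0.      0.      0.    ] 2.16
0.005 1 [ 0.6303 -0.2925 -1.4853  1.3322 -0.4277 -1.0251  0.1036  0.6949] 1.07
```

```bash
python3 -c "
from cell import arm
print(arm.observe()['clock'],arm.observe()['dq']); print(arm.sign_off())"
```

```text
31.1333 [-0.0433819   0.00922698 -0.03226643 -0.00745217 -0.00648247 -0.00171793
 -0.01391068]
the job is handed in; nothing more can be done
None
```

The job is handed in at 31.1 s of the 72 s allowed. The blue-label carton is on the pile, the flap is down, and the pole is back in both brackets of its rest. The hand-in reports no verdict, so what follows rests on my own camera measurements.

**Last checks**
- **Carton:** about 2.5 mm and 1° off the pile as measured at the start, standing level.
- **Flap:** a joint fit over both cameras gave 1.27 to 1.33 rad depending on which panel edge is used, with 1.30 for the middle. Pressing the pole 10 mm further did not move it in the pictures. The force levelled off near 4 N as the pole tilted in the grip, so that press alone did not prove the stop.
- **Pole:** in both slots, hook end as it was at the start, at the same pixels as in the first pictures to about 1 px.
- **Bystanders:** they look unmoved in the last pictures; I did not measure them.

**What went wrong or disagreed**
- **First pole grasp:** it closed on nothing, without moving the pole. The fingers reach about 30 mm less far down than the reported TCP and the text imply. Gripping 30 mm lower worked.
- **Pole in the grip:** it tilted about 0.05 rad while pressing the flap at its stop. Lowering it into the rest levelled it again.
- **Camera heights:** triangulated heights came out mostly 2 to 6 mm below the stated ones. I used the text's heights for the placings and let the contact force decide the last millimetres.

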